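# Sort the rubber pipette bulbs by feel

### The arm

A 7-joint arm with a two-finger parallel gripper is mounted at the origin on the work surface. World frame = base frame: x ahead of the robot, y to its left, z up, the work surface at z = 0. Lengths are in m, angles in rad, forces in N, time in s.
With the tool pointing down it reaches from about 0.425 to 0.925 m from the base axis. Payload 6.8 kg.
Tool frame: the origin (TCP) lies at the very end of the fingers, on their centre line; the grasp point (between the pads) lies 19 mm behind it (r.grip_depth is the distance from the TCP to the grasp point, in m); z points along the fingers, y is the direction in which the jaws open and shut (so a half turn about z gives the same grasp; the last joint's range is limited). The gripper opens to 85 mm and grips with 20 to 120 N. Pads are 22 mm wide; open, the fingers measure 114 mm over their backs; the gripper's body (76 mm by 85 mm) begins 54 mm behind the grasp point. The pads swing forward as they close: fully open they stand 13 mm farther back than shut.
Start: joints at [-1.34, 0.477, 0.022, 1.555, -0.011, 1.109, -0.083], TCP at [0.224, 0.637, 0.204] pointing down, gripper open.
Joint ranges: [-2.96, 2.96], [-0.34, 2.1], [-1.41, 1.46], [0.24, 2.44], [-1.37, 4.51], [0.17, 1.92], [-2.96, 2.96]. Speed limits (rad/s): [2.39, 2.39, 3.14, 3.14, 3.14, 3.14, 3.14].

### API

Orientations are given as a rotation vector (axis times angle).
In Python, from bench import r, grab_frame gives the robot as it stands. The module is installed in compiled form; this text tells all that it offers.
- The arm moves only by the tool play_rows, never from a script. Its argument "increments" is a list of rows, each a list of 7 numbers: the shift along the tool's x, y, z in mm, then the turn, a rotation vector about the tool's x, y, z in rad, then the closure in counts, from 0 (fully open) to 255 (shut). In form: [[tx, ty, tz, rx, ry, rz, claw], ...]. A call has 1 to 5 rows; each row shifts and turns the pose as measured when the row begins, along the tool's axes as they then stand; what a row does not reach is not made up. A row lasts 1/10 s, in which the tool goes at most 50 mm and 8.59 degrees, less where a joint would pass 70% of its speed; a pose out of reach is approached as far as the arm can. A call is refused whole if a number of a shift passes 50 or a number of a turn 0.15, either way. A call with a gripper value outside its range is refused whole. The fingers move at their own pace and stop on an object; "force" is the grip in N (left out, the last holds). Time passes only in rows, so rows that do not move let the fingers close. It gives the time, the measured TCP pose, the force and the opening at its end, in the units of the state.
- r.get_obs(): the state, without advancing time (a new reading comes with each control period).
- grab_frame(name): name is "scene" or "side" or "wrist"; returns a dict with "color" (384x512x3 uint8, blue, green, red), "depth" (384x512 float32, m along the optical axis (not along the pixel's ray), 0 where there is no reading), "K" (3x3 intrinsics, pixels), "T" (4x4, takes a point from camera to world coordinates). Camera axes: x right, y up, looking along -z (the intrinsics and any distortion apply to the point x, -y, -z); pixel columns grow to the right and rows downward; lengths in m; the calibration is good to about 2 mm. A picture is of the moment at which its call begins.
- r.hand_in(): hands the job in, once; it reports no verdict.
The state is a dict: "clock": time; "joints": joint angles; "qvel": joint speeds; "tau": joint torques, N m; "tcp_pos": TCP position; "orientation": TCP orientation; "contact_force": force on the tool from outside, world axes, zero at the start; "moment": the same for the moment, N m; "grip_width": finger opening in m.
Only numpy, scipy, OpenCV 4.12 (cv2) and the standard library are available. Lean on these libraries where they do the work, as an engineer would, in place of code of your own. Each camera call takes 0.05 s, during which the arm holds its last target.

### The job

Check the three rubber pipette bulbs in the white tray by squeezing each one gently between the fingers: old rubber goes hard. Stand every bulb that is still supple upright in a recess of the wooden rack, fully down, and put every one that has gone hard into the cardboard discard box; there may be none or three of either kind. Do not crush a bulb, let go of everything at the end, and leave the jar, the dropper bottle and the glass dishes where they are.

Things in the scene. Friction and masses are not known exactly. Their poses are not given: they have to be found in the camera images.
- bulb1: Red-brown rubber pipette bulb, 66 mm tall, 45 to 85 g, standing mouth up on the tray's floor; all three alike. Origin: centre of its flat underside, z to its mouth. Round foot 36 mm across, 6 mm high; belly 50 to 52 mm across, its sides upright from 22 to 40 mm above the underside (squeeze and carry it there, from any side); neck 17 mm across (bead 19 mm) from 50 to 66 mm.
- bulb2: Second bulb, same as bulb1. When supple, any of the bulbs gives about 0.5 mm on each side per newton of squeeze (at 10 N it is 8 to 14 mm narrower), 9 mm a side at most, and springs back. When perished it has gone hard: it gives 1 to 2 mm on each side, hardly more however it is squeezed. This cannot be seen, and is drawn afresh for each bulb at each start.
- bulb3: Third bulb, same as bulb1. Any bulb, supple or hard, splits if the fingers press it from each side with more than 25 N; 8 to 12 N is ample to judge and to carry it.
- tray: Shallow white plastic lab tray, fixed to the bench, 200 mm (x) by 320 mm (y), rim 35 mm high, walls and floor 4 mm thick. Origin: centre of its underside, on the bench. The bulbs stand in it in a row along its y axis, about 100 mm apart and up to 20 mm off the middle line.
- rack: Flat light-wood storage rack, fixed to the bench, 250 mm (x) by 90 mm (y) by 14 mm thick, with three round recesses in a row along its x axis, 80 mm apart. Origin: centre of its underside, on the bench.
- rack_hole0 (a point): Centre of the mouth of recess 0 of the rack, level with the rack's top (14 mm above the bench), z up. The recess is 43 mm in diameter, 8 mm deep, its dark flat floor 6 mm above the bench, with a 2 mm chamfer; a bulb's 36 mm foot stands in it.
- rack_hole1 (a point): Centre of the mouth of recess 1 of the rack, level with the rack's top (14 mm above the bench), z up. The recess is 43 mm in diameter, 8 mm deep, its dark flat floor 6 mm above the bench, with a 2 mm chamfer; a bulb's 36 mm foot stands in it.
- rack_hole2 (a point): Centre of the mouth of recess 2 of the rack, level with the rack's top (14 mm above the bench), z up. The recess is 43 mm in diameter, 8 mm deep, its dark flat floor 6 mm above the bench, with a 2 mm chamfer; a bulb's 36 mm foot stands in it.
- discard: Open cardboard discard box, fixed to the bench, 250 mm (x) by 170 mm (y) by 50 mm high, walls and floor 4 mm thick. Origin: centre of its underside, on the bench.
- jar: Bystander: clear specimen jar with a black lid, 72 mm in diameter, 95 mm tall. Origin: centre of its underside.
- dropper: Bystander: white dropper bottle with a pointed spout, 34 mm in diameter, 90 mm tall. Origin: centre of its underside.
- dishes: Bystander: stack of two glass dishes, 93 mm in diameter, 31 mm tall. Origin: centre of its underside.
Mind the look-alikes: they are no part of the job. What is shaped like the bulb3 but green is not meant.

How it is judged:
At the end, for the whole second after the job is handed in: Supple bulbs (hidden mark age_g above 31.2 mm) stand upright within 0.12 rad in a rack recess, within 6 mm of its centre and sunk at least 5.5 mm; hard bulbs (mark below 32.7 mm) are inside the discard box, below its rim; all at rest and released (((z of bulb1_age_g in the frame of bulb1 below 0.0327 m and (x of bulb1 in the frame of discard between -0.121 and 0.121 m and y of bulb1 in the frame of discard between -0.081 and 0.081 m and z of bulb1 in the frame of discard between -0.002 and 0.045 m)) or (z of bulb1_age_g in the frame of bulb1 above 0.0312 m and ((horizontal distance between bulb1 and rack_hole0 below 0.006 m and z of bulb1 in the frame of rack_hole0 below -0.0055 m and angle between bulb1's own z axis and vertical below 0.12 rad) or (horizontal distance between bulb1 and rack_hole1 below 0.006 m and z of bulb1 in the frame of rack_hole1 below -0.0055 m and angle between bulb1's own z axis and vertical below 0.12 rad) or (horizontal distance between bulb1 and rack_hole2 below 0.006 m and z of bulb1 in the frame of rack_hole2 below -0.0055 m and angle between bulb1's own z axis and vertical below 0.12 rad)))) and linear speed of each of bulb1, bulb2, bulb3 below 0.02 m/s and ((z of bulb2_age_g in the frame of bulb2 below 0.0327 m and (x of bulb2 in the frame of discard between -0.121 and 0.121 m and y of bulb2 in the frame of discard between -0.081 and 0.081 m and z of bulb2 in the frame of discard between -0.002 and 0.045 m)) or (z of bulb2_age_g in the frame of bulb2 above 0.0312 m and ((horizontal distance between bulb2 and rack_hole0 below 0.006 m and z of bulb2 in the frame of rack_hole0 below -0.0055 m and angle between bulb2's own z axis and vertical below 0.12 rad) or (horizontal distance between bulb2 and rack_hole1 below 0.006 m and z of bulb2 in the frame of rack_hole1 below -0.0055 m and angle between bulb2's own z axis and vertical below 0.12 rad) or (horizontal distance between bulb2 and rack_hole2 below 0.006 m and z of bulb2 in the frame of rack_hole2 below -0.0055 m and angle between bulb2's own z axis and vertical below 0.12 rad)))) and ((z of bulb3_age_g in the frame of bulb3 below 0.0327 m and (x of bulb3 in the frame of discard between -0.121 and 0.121 m and y of bulb3 in the frame of discard between -0.081 and 0.081 m and z of bulb3 in the frame of discard between -0.002 and 0.045 m)) or (z of bulb3_age_g in the frame of bulb3 above 0.0312 m and ((horizontal distance between bulb3 and rack_hole0 below 0.006 m and z of bulb3 in the frame of rack_hole0 below -0.0055 m and angle between bulb3's own z axis and vertical below 0.12 rad) or (horizontal distance between bulb3 and rack_hole1 below 0.006 m and z of bulb3 in the frame of rack_hole1 below -0.0055 m and angle between bulb3's own z axis and vertical below 0.12 rad) or (horizontal distance between bulb3 and rack_hole2 below 0.006 m and z of bulb3 in the frame of rack_hole2 below -0.0055 m and angle between bulb3's own z axis and vertical below 0.12 rad))))); the robot touches nothing.
It fails at once if a bulb is split: the fingers press it together with more than 25 N on each side (contact force between the fingers and bulb1 above 50 N or contact force between the fingers and bulb2 above 50 N or contact force between the fingers and bulb3 above 50 N).
It fails at once if the jar is shifted by more than 20 mm or tipped over (distance of jar from where it was at the start of the episode above 0.02 m or angle between jar's own z axis and vertical above 0.3 rad).
It fails at once if the dropper bottle is shifted by more than 20 mm or tipped over (distance of dropper from where it was at the start of the episode above 0.02 m or angle between dropper's own z axis and vertical above 0.3 rad).
It fails at once if the stack of dishes is shifted by more than 20 mm or tipped over (distance of dishes from where it was at the start of the episode above 0.02 m or angle between dishes's own z axis and vertical above 0.3 rad).
It also fails if it takes over 69 s, if anything falls off the work surface, if the arm or the gripper's body presses on something with over 40 N, if the wrist force passes 120 N, or if a joint passes its speed limit or range.

## Working session

There is one attempt and no reset: what is moved stays moved. The work goes in short steps, Python scripts to look and compute and a tool call to move; the robot and the scene stay as the last step left them, time stands still between calls to the robot, and variables do not carry over. Pictures are saved under pics/ and viewed, and the job is handed in when it is done.

Besides the shell and the picture viewer there is one more tool, called after "Emit:" by a JSON object that holds its "method" and its "body", one argument or row to a line. play_rows: Moves the arm, as the interface text tells. Its arguments: {"type":"object","properties":{"increments":{"type":"array","items":{"type":"array","items":{"type":"number"}}},"force":{"type":"number"}},"required":["increments"]}

```bash
mkdir -p pics
cat > h.py <<'E'
import numpy as np, cv2
from bench import r, grab_frame
def save(f,n): cv2.imwrite('pics/'+n+'.png',f['color'])
def ray(f,u,v):
    K=f['K'];T=f['T']
    d=np.array([(u-K[0,2])/K[0,0],-(v-K[1,2])/K[1,1],-1.0])
    return T[:3,3],T[:3,:3]@d
def plane(f,u,v,z):
    o,d=ray(f,u,v); return o+d*(z-o[2])/d[2]
def pts(f):
    K=f['K'];T=f['T'];D=f['depth'];h,w=D.shape
    u,v=np.meshgrid(np.arange(w),np.arange(h))
    P=np.stack([(u-K[0,2])/K[0,0]*D,-(v-K[1,2])/K[1,1]*D,-D],-1)
    P=P@T[:3,:3].T+T[:3,3]; P[D==0]=np.nan
    return P
E
python3 - <<'E'
from h import *
import pickle
o=r.get_obs(); print({k:np.round(v,3) for k,v in o.items()}, r.grip_depth)
for n in ['scene','side','wrist']:
    f=grab_frame(n); save(f,n+'0'); pickle.dump(f,open(n+'0.pkl','wb')); print(n,f['T'].round(3).tolist(),f['K'].round(1).tolist())
E
```

```text
{'clock': np.float64(0.0), 'joints': array([-1.34 ,  0.478,  0.022,  1.556, -0.011,  1.109, -0.083]), 'qvel': array([ 0.   , -0.001,  0.001, -0.   ,  0.002,  0.   ,  0.002]), 'tau': array([ 1.0000e-03, -5.9644e+01,  1.6080e+00, -2.8120e+01,  1.3000e-02,
        9.0000e-03,  0.0000e+00]), 'tcp_pos': array([0.224, 0.636, 0.203]), 'orientation': array([-5.300e-01, -3.096e+00,  3.000e-03]), 'contact_force': array([ 0.147,  0.809, -0.947]), 'moment': array([-0.009, -0.035,  0.004]), 'grip_width': np.float64(0.086)} 0.0187
scene [[0.777, -0.535, 0.332, 0.946], [0.63, 0.66, -0.409, -0.426], [-0.0, 0.527, 0.85, 0.963], [0.0, 0.0, 0.0, 1.0]] [[425.7, 0.0, 247.1], [0.0, 425.7, 193.3], [0.0, 0.0, 1.0]]
side [[0.942, 0.257, -0.215, 0.327], [-0.334, 0.694, -0.637, -0.831], [-0.015, 0.672, 0.74, 1.024], [0.0, 0.0, 0.0, 1.0]] [[435.1, 0.0, 260.4], [0.0, 435.1, 192.2], [0.0, 0.0, 1.0]]
wrist [[0.333, -0.894, -0.299, 0.146], [0.943, 0.315, 0.108, 0.663], [-0.003, -0.318, 0.948, 0.373], [0.0, 0.0, 0.0, 1.0]] [[339.9, 0.0, 252.1], [0.0, 339.9, 187.5], [0.0, 0.0, 1.0]]
```

View pics/scene0.png

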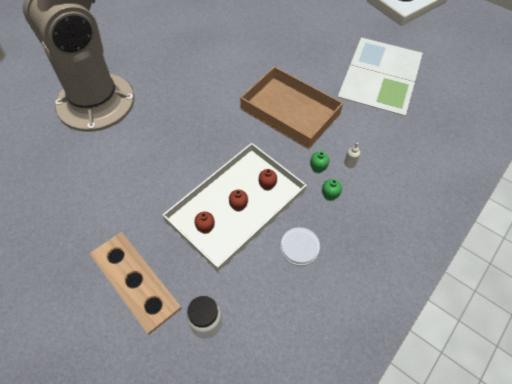

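View pics/side0.png

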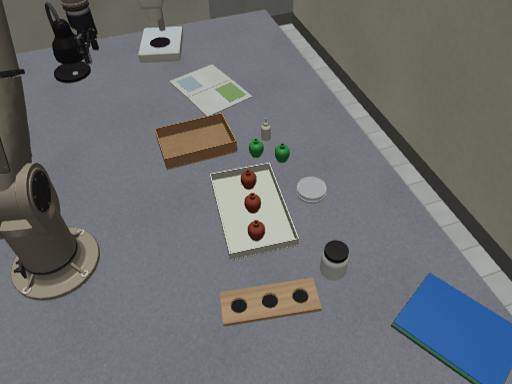

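View pics/wrist0.png

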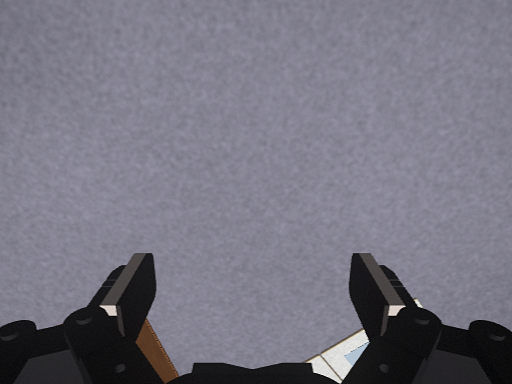

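The scene view shows three red-brown bulbs in the tray at (204,221), (238,199) and (268,178). The two green look-alikes at (320,160) and (332,188) stand outside the tray, so they are not meant. The rack holes are at (116,255), (134,280) and (153,305), the box at (291,105), and the jar, dishes and dropper at (203,313), (300,245) and (353,155).

Run:
```python
from h import *
import pickle
for n in ['scene','side']:
    f=pickle.load(open(n+'0.pkl','rb')); c=f['color'].astype(int); P=pts(f)
    B,G,R=c[...,0],c[...,1],c[...,2]
    m=((R>60)&(R>2.2*G)&(R>2.2*B)).astype(np.uint8)
    k,l,s,ce=cv2.connectedComponentsWithStats(m)
    for i in range(1,k):
        if s[i,4]<60: continue
        q=P[l==i]; q=q[~np.isnan(q[:,0])]
        # centroid of silhouette onto belly plane; neck: top pts
        top=q[q[:,2]>q[:,2].max()-.006]
        print(n,'red',ce[i].round(1),s[i,4],'plane z=.034',plane(f,*ce[i],.034).round(4)[:2],'top',top.mean(0).round(4),'zmax',q[:,2].max().round(4))
    m=((R+G+B<130)).astype(np.uint8)
    k,l,s,ce=cv2.connectedComponentsWithStats(m)
    for i in range(1,k):
        if s[i,4]<60 or s[i,4]>700: continue
        cn,_=cv2.findContours((l==i).astype(np.uint8),0,2); 
        e=cv2.fitEllipse(cn[0])
        print(n,'dark',ce[i].round(1),s[i,4],'z14',plane(f,*ce[i],.014).round(4)[:2],'z6',plane(f,*ce[i],.006).round(4)[:2],np.nanmedian(P[l==i],0).round(4),np.round(e[1],1))
    # height map regions
    for lab,(u,v) in (dict(trayL=(165,213),trayT=(252,148),trayR=(305,185),trayB=(219,262),boxL=(241,103),boxT=(276,71),boxR=(341,107),boxB=(310,143),rL=(91,247),rT=(122,234),rR=(180,296),rB=(154,328),jar=(203,311),dish=(300,244),drop=(356,144)) if n=='scene' else dict(trayTL=(211,177),trayTR=(271,166),trayBR=(295,240),trayBL=(234,255),boxTL=(157,134),boxTR=(227,117),boxBR=(236,150),boxBL=(167,164),rTL=(221,293),rTR=(317,281),rBR=(320,310),rBL=(223,322),jar=(336,251),dish=(312,188),drop=(266,123))).items():
        z={'t':.035,'b':.05,'r':.014,'j':.095,'d':.031}[lab[0]] if lab!='drop' else .09
        print(lab,plane(f,u,v,z).round(3)[:2])
```

```text
scene dark [ 93.  102.7] 89 z14 [ 0.01   -0.0127] z6 [ 0.0021 -0.0092] [ 0.0599 -0.038   0.0578] [41.3 53.2]
scene dark [115.6 255.6] 133 z14 [ 0.4402 -0.3056] z6 [ 0.4359 -0.3046] [ 0.4362 -0.3045  0.007 ] [10.8 14. ]
scene dark [133.6 279.6] 158 z14 [ 0.5184 -0.3199] z6 [ 0.5148 -0.319 ] [ 0.5152 -0.3193  0.0072] [12.2 14.8]
scene dark [152.9 305.2] 176 z14 [ 0.5968 -0.334 ] z6 [ 0.5938 -0.3332] [ 0.5944 -0.3333  0.0069] [12.9 15.7]
trayL [ 0.46  -0.153]
trayT [0.501 0.143]
trayR [0.684 0.135]
trayB [ 0.651 -0.167]
boxL [0.381 0.242]
boxT [0.379 0.412]
boxR [0.615 0.411]
boxB [0.62  0.246]
rL [ 0.377 -0.328]
rT [ 0.409 -0.257]
rR [ 0.63 -0.28]
rB [ 0.635 -0.368]
jar [ 0.715 -0.286]
dish [ 0.77  -0.009]
drop [0.729 0.289]
side red [247.9 176.7] 76 plane z=.034 [0.5985 0.0977] top [0.5956 0.0868 0.0683] zmax 0.0716
side red [251.8 200.6] 91 plane z=.034 [ 0.5777 -0.0019] top [ 0.5767 -0.012   0.0691] zmax 0.0719
side red [255.3 228.6] 92 plane z=.034 [ 0.5531 -0.106 ] top [ 0.555  -0.1104  0.0683] zmax 0.0715
side dark [76.4  7.5] 112 z14 [0.1584 1.5857] z6 [0.1571 1.6049] [0.2267 0.
[... 1115 characters left out ...]
0.3362] z6 [ 0.5964 -0.3323] [ 0.5966 -0.3318  0.0052] [11.3 13.9]
side dark [269.3 300.6] 144 z14 [ 0.5157 -0.3221] z6 [ 0.5172 -0.3181] [ 0.5172 -0.3173  0.0051] [11.8 14.6]
side dark [238.6 305.5] 142 z14 [ 0.4376 -0.3083] z6 [ 0.4385 -0.3042] [ 0.4384 -0.3035  0.0049] [11.9 14.1]
side dark [433.4 354.9] 93 z14 [ 0.8258 -0.5832] z6 [ 0.8298 -0.5813] [ 0.8294 -0.583   0.0078] [  0.8 116.8]
trayTL [0.488 0.136]
trayTR [0.684 0.117]
trayBR [ 0.644 -0.183]
trayBL [ 0.469 -0.172]
boxTL [0.364 0.388]
boxTR [0.619 0.393]
boxBR [0.596 0.214]
boxBL [0.367 0.228]
rTL [ 0.405 -0.259]
rTR [ 0.654 -0.312]
rBR [ 0.626 -0.39 ]
rBL [ 0.388 -0.338]
jar [ 0.71 -0.29]
dish [ 0.771 -0.015]
drop [0.721 0.265]
```

```bash
cat >> h.py <<'E'
from scipy.spatial.transform import Rotation as Ro
def plan(target,yaw=None,n=5,step=45,dmax=.14,obs=None):
    """target world pos; yaw = world angle of tool y axis (mod pi); prints rows"""
    o=obs or r.get_obs(); p=np.array(o['tcp_pos']);R=Ro.from_rotvec(o['orientation'])
    # desired orientation: z down, y at yaw
    y0=R.as_matrix()[:,1]; a0=np.arctan2(y0[1],y0[0])
    if yaw is None: yaw=a0
    da=(yaw-a0+np.pi/2)%np.pi-np.pi/2
    yv=np.array([np.cos(a0+da),np.sin(a0+da),0]);z=np.array([0,0,-1.]);G=Ro.from_matrix(np.stack([np.cross(yv,z),yv,z],1))
    t=np.array(target,float); rows=[]
    for i in range(n):
        d=(t-p)*1000; L=np.linalg.norm(d)
        if L>step: d*=step/L
        w=(R.inv()*G).as_rotvec(); W=np.linalg.norm(w)
        if W>dmax: w*=dmax/W
        row=np.r_[R.inv().apply(d).round(1 if L<40 else 0),w.round(3)]
        rows.append(row.tolist()); p=p+R.apply(row[:3])/1000; R=R*Ro.from_rotvec(row[3:])
    print('now',np.round(o['tcp_pos'],4),'yaw',round(np.degrees(a0),1),'tilt',np.round(Ro.from_rotvec(o['orientation']).as_matrix()[:,2],3),'w',round(float(o['grip_width']),4),'t',round(float(o['clock']),2))
    for q in rows: print(q)
    print('end',p.round(4))
E
python3 - <<'E'
from h import *
import pickle
for n in ['scene','side']:
    f=pickle.load(open(n+'0.pkl','rb')); c=f['color'].astype(int); P=pts(f)
    B,G,R=c[...,0],c[...,1],c[...,2]
    m=((R>30)&(R>1.7*G)&(R>1.7*B)&(P[...,2]>.012)&(P[...,1]<.16)&(abs(P[...,0]-.57)<.07)).astype(np.uint8)
    k,l,s,ce=cv2.connectedComponentsWithStats(m)
    for i in range(1,k):
        if s[i,4]<60: continue
        q=P[l==i]; top=q[q[:,2]>.061]
        # least squares sphere belly radius 25.5 using z 20..50
        from scipy.optimize import least_squares
        b=q[(q[:,2]>.024)&(q[:,2]<.046)]
        x=least_squares(lambda c:np.hypot(b[:,0]-c[0],b[:,1]-c[1])-.0255,b[:,:2].mean(0)).x
        print(n,ce[i].round(1),s[i,4],s[i,:4],'top',top.mean(0).round(4),len(top),'cyl',x.round(4),len(b),'zr',q[:,2].min(),q[:,2].max())
plan([.585,.02,.15],np.radians(-8))
E
```

```text
scene [267.4 178.7] 248 [260 170  16  19] top [0.5986 0.0861 0.0692] 38 cyl [0.5969 0.0899] 54 zr 0.027046797623382912 0.07553258118958739
scene [238.  199.5] 266 [230 190  17  20] top [ 0.5787 -0.01    0.0693] 41 cyl [ 0.5774 -0.0075] 49 zr 0.02875564059491509 0.07382112818862108
scene [204.2 221.6] 277 [196 212  18  20] top [ 0.5551 -0.1109  0.0697] 50 cyl [ 0.5529 -0.1096] 46 zr 0.03157982180471419 0.07429575757840612
side [247.9 179.1] 210 [241 170  15  19] top [0.595  0.0856 0.0669] 26 cyl [0.5971 0.0893] 72 zr 0.012151776575881623 0.071568992619782
side [252.1 202.5] 226 [245 193  15  20] top [ 0.5764 -0.0114  0.0677] 28 cyl [ 0.5771 -0.0083] 68 zr 0.014487039141071634 0.07203272021165441
side [255.8 230.1] 245 [248 221  16  20] top [ 0.5529 -0.1136  0.0681] 29 cyl [ 0.5541 -0.11  ] 73 zr 0.012924407477897581 0.07364369278563088
now [0.2242 0.6362 0.2032] yaw 70.6 tilt [-0.    -0.001 -1.   ] w 0.0854 t 0.15
[-34.0, -29.0, 3.0, -0.0, 0.0, 0.14]
[-38.0, -24.0, 3.0, -0.0, 0.0, 0.14]
[-41.0, -18.0, 3.0, -0.0, 0.0, 0.14]
[-43.0, -13.0, 3.0, -0.0, 0.0, 0.14]
[-44.0, -6.0, 4.0, -0.0, 0.0, 0.14]
end [0.3372 0.443  0.1875]
```

Two views agree on the bulbs at A(0.597, 0.088), B(0.577, −0.009) and C(0.554, −0.110). Their tops are near 0.07 m, as expected. I'll move towards the tray and close the jaws part-way.

Emit:
{"method": "play_rows", "body": {
  "increments": [
    [-34, -29, 3, 0, 0, 0.14, 0],
    [-38, -24, 3, 0, 0, 0.14, 0],
    [-41, -18, 3, 0, 0, 0.14, 0],
    [-43, -13, 3, 0, 0, 0.14, 0],
    [-44, -6, 4, 0, 0, 0.14, 0]
  ],
  "force": 20
}}

```text
clock: 0.65
tcp_pos: [0.3328, 0.4424, 0.1845]
orientation: [-1.574, -2.714, 0.002]
contact_force: [1.0, 0.1, -0.0]
grip_width: 0.0855
```

```bash
python3 -c "
from h import *
plan([.595,.06,.15],np.radians(-11))"
```

```text
now [0.3328 0.4424 0.1845] yaw 29.8 tilt [-0.004  0.001 -1.   ] w 0.0855 t 0.65
[-45.0, 4.0, 3.0, -0.001, -0.0, 0.14]
[-44.0, 10.0, 3.0, -0.001, -0.0, 0.14]
[-42.0, 16.0, 3.0, -0.001, -0.001, 0.14]
[-39.0, 22.0, 3.0, -0.001, -0.0, 0.14]
[-36.0, 27.0, 3.0, -0.001, -0.001, 0.14]
end [0.461  0.2575 0.1689]
```

Tracking is good.

Emit:
{"method": "play_rows", "body": {
  "increments": [
    [-45, 4, 3, 0, 0, 0.14, 0],
    [-44, 10, 3, 0, 0, 0.14, 0],
    [-42, 16, 3, 0, 0, 0.14, 0],
    [-39, 22, 3, 0, 0, 0.14, 0],
    [-36, 27, 3, 0, 0, 0.14, 0]
  ]
}}

```text
clock: 1.15
tcp_pos: [0.4614, 0.2474, 0.1679]
orientation: [-2.437, -1.975, 0.004]
contact_force: [-0.2, 1.0, -0.8]
grip_width: 0.0853
```

```bash
python3 -c "
from h import *
plan([.595,.06,.15],np.radians(-11))"
```

```text
now [0.4614 0.2474 0.1679] yaw -12.0 tilt [-0.005  0.002 -1.   ] w 0.0853 t 1.15
[-30.0, 33.0, 3.0, -0.005, -0.001, -0.017]
[-31.0, 32.0, 4.0, -0.0, 0.0, 0.0]
[-31.0, 33.0, 3.0, -0.0, 0.0, 0.0]
[-31.0, 33.0, 4.0, -0.0, 0.0, 0.0]
[-31.0, 32.0, 3.0, -0.0, 0.0, 0.0]
end [0.5915 0.0647 0.1507]
```

Emit:
{"method": "play_rows", "body": {
  "increments": [
    [-30, 33, 3, -0.005, -0.001, -0.017, 0],
    [-31, 32, 4, 0, 0, 0, 0],
    [-31, 33, 3, 0, 0, 0, 0],
    [-31, 33, 4, 0, 0, 0, 0],
    [-31, 32, 3, 0, 0, 0, 0]
  ]
}}

```text
clock: 1.65
tcp_pos: [0.5941, 0.0568, 0.1498]
orientation: [-2.425, -1.996, 0.0]
contact_force: [1.9, 0.5, 0.4]
grip_width: 0.0855
```

Run:
```python
from h import *
import pickle
plan([.597,.088,.09],np.radians(-11))
f=grab_frame('wrist'); save(f,'w1'); pickle.dump(f,open('w1.pkl','wb'))
```

```text
now [0.5941 0.0568 0.1498] yaw -11.1 tilt [-0.001  0.001 -1.   ] w 0.0855 t 1.65
[21.0, -2.0, 40.0, -0.001, -0.0, -0.001]
[10.2, -1.2, 19.8, 0.0, -0.0, -0.0]
[-0.0, 0.0, -0.0, 0.0, -0.0, -0.0]
[-0.0, 0.0, -0.0, 0.0, -0.0, -0.0]
[-0.0, 0.0, -0.0, 0.0, -0.0, -0.0]
end [0.597 0.088 0.09 ]
```

View pics/w1.png

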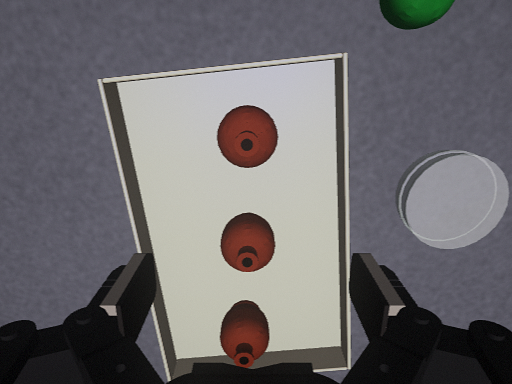

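The wrist view shows all three red bulbs in the tray, with mouths at (246,145), (247,263) and (244,360). The green bulb at (417,8) is outside. I'll cast rays to the mouths at z = 0.070.

Run:
```python
from h import *
import pickle
f=pickle.load(open('w1.pkl','rb'))
for u,v in [(246.5,144.5),(247.5,262.5),(244,360)]: print(plane(f,u,v,.07).round(4))
P=pts(f);c=f['color'].astype(int);m=((c[...,2]>1.7*c[...,1])&(c[...,2]>50)).astype(np.uint8)
k,l,s,ce=cv2.connectedComponentsWithStats(m)
from scipy.optimize import least_squares
for i in range(1,k):
    if s[i,4]>500:
        q=P[l==i]; t=q[q[:,2]>.062]; b=q[(q[:,2]>.024)&(q[:,2]<.046)]
        x=least_squares(lambda c:np.hypot(b[:,0]-c[0],b[:,1]-c[1])-.0255,b[:,:2].mean(0)).x
        print(ce[i],'top',t.mean(0).round(4),'ctr',x.round(4),len(b))
```

```text
[0.5951 0.0879 0.07  ]
[ 0.5762 -0.0101  0.07  ]
[ 0.5525 -0.1111  0.07  ]
[247.01075668 136.07900593] top [0.5956 0.0883 0.0696] ctr [0.5952 0.0868] 124
[247.39502909 245.39450026] top [ 0.5762 -0.0092  0.0697] ctr [ 0.5759 -0.011 ] 119
[244.29753632 339.34491472] top [ 0.5531 -0.1086  0.0715] ctr [ 0.5523 -0.1125] 165
```

Emit:
{"method": "play_rows", "body": {
  "increments": [
    [21, -2, 30, 0, 0, 0, 0],
    [10, -2, 25, 0, 0, 0, 0],
    [0, 0, 30, 0, 0, 0, 0],
    [0, 0, 30, 0, 0, 0, 0],
    [0, 0, 12, 0, 0, 0, 40]
  ]
}}

```text
clock: 2.2
tcp_pos: [0.6049, 0.0737, 0.0208]
orientation: [2.436, 1.967, 0.006]
contact_force: [0.3, 1.0, 0.4]
grip_width: 0.073
```

Run:
```python
from h import *
plan([.5955,.088,.014],np.radians(-11),n=2)
```

```text
now [0.6049 0.0737 0.0208] yaw -12.2 tilt [ 0.009 -0.006 -1.   ] w 0.073 t 2.2
[12.1, -12.3, 6.6, 0.01, 0.004, -0.02]
[-0.0, -0.0, -0.0, 0.0, -0.0, -0.0]
end [0.5955 0.088  0.014 ]
```

The row fell about 12 mm short sideways and the jaw is close to the bulb, so I'll open and correct before closing.

Emit:
{"method": "play_rows", "body": {
  "increments": [
    [0, 0, 0, 0, 0, 0, 0],
    [6, -6, 0, 0.005, 0.002, -0.01, 0],
    [6, -6, 4, 0.005, 0.002, -0.01, 0],
    [0, 0, 0, 0, 0, 0, 0]
  ]
}}

```text
clock: 2.6
tcp_pos: [0.5952, 0.0896, 0.0177]
orientation: [-2.422, -1.999, -0.001]
contact_force: [0.4, -0.1, -0.2]
grip_width: 0.0852
```

Run:
```python
from h import *
import pickle
plan([.5955,.088,.014],np.radians(-11),n=2)
f=grab_frame('wrist'); save(f,'w2'); pickle.dump(f,open('w2.pkl','wb'))
```

```text
now [0.5952 0.0896 0.0177] yaw -10.9 tilt [-0.     0.001 -1.   ] w 0.0852 t 2.6
[-1.5, 0.6, 3.7, -0.001, -0.001, 0.002]
[-0.0, 0.0, 0.0, 0.0, -0.0, -0.0]
end [0.5955 0.088  0.014 ]
```

View pics/w2.png

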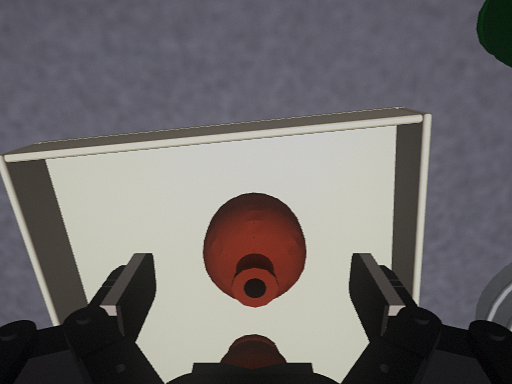

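The bulb stands upright between the pads, with its mouth at (255,288). I'll measure its offset in tool axes.

```bash
cat >> h.py <<'E'
def mouth(f,zt=.07,roi=None):
    """dark mouth hole inside the red blob(s): world pos at plane zt & offset in tool xy"""
    P=pts(f);c=f['color'].astype(int);m=((c[...,2]>1.7*c[...,1])&(c[...,2]>50)).astype(np.uint8)
    k,l,s,ce=cv2.connectedComponentsWithStats(m); o=r.get_obs();R=Ro.from_rotvec(o['orientation'])
    from scipy.optimize import least_squares
    for i in range(1,k):
        if s[i,4]<800: continue
        q=P[l==i]; q=q[~np.isnan(q[:,0])]; zt_=zt
        t=q[(q[:,2]>zt-.008)&(q[:,2]<zt+.006)]
        cn,h=cv2.findContours((l==i).astype(np.uint8),cv2.RETR_CCOMP,cv2.CHAIN_APPROX_NONE)
        res=[]
        for j,x in enumerate(cn):
            if h[0,j,3]>=0 and cv2.contourArea(x)>20:
                M=cv2.moments(x); u,v=M['m10']/M['m00'],M['m01']/M['m00']; w=plane(f,u,v,zt)
                res.append((round(u),round(v),w.round(4)[:2].tolist(),'tool',(R.inv().apply(w-o['tcp_pos'])*1000).round(1)[:2].tolist()))
        b=q[(q[:,2]>zt-.046)&(q[:,2]<zt-.026)]
        x=least_squares(lambda c:np.hypot(b[:,0]-c[0],b[:,1]-c[1])-.0255,b[:,:2].mean(0)).x if len(b)>5 else None
        print('blob',ce[i].round(),s[i,4],'mouth',res,'top',t.mean(0).round(4) if len(t) else None,'cyl',x)
E
python3 - <<'E'
from h import *
import pickle
f=pickle.load(open('w2.pkl','rb')); mouth(f)
E
```

```text
blob [255. 251.] 7321 mouth [(255, 288, [0.5951, 0.0883], 'tool', [-0.8, -0.6]), (254, 265, [0.5968, 0.0984], 'tool', [9.5, -0.8])] top [0.5954 0.0887 0.0696] cyl [0.595138   0.08720967]
```

Emit:
{"method": "play_rows", "body": {
  "increments": [
    [-1, 0, 4, 0, 0, 0, 40],
    [0, 0, 0, 0, 0, 0, 70],
    [0, 0, 0, 0, 0, 0, 90],
    [0, 0, 0, 0, 0, 0, 95],
    [0, 0, 0, 0, 0, 0, 95]
  ],
  "force": 20
}}

```text
clock: 3.15
tcp_pos: [0.5973, 0.0877, 0.0158]
orientation: [2.423, 1.997, 0.007]
contact_force: [0.2, 0.6, -0.3]
grip_width: 0.0536
```

Emit:
{"method": "play_rows", "body": {
  "increments": [
    [0, 0, 0, 0, 0, 0, 102],
    [0, 0, 0, 0, 0, 0, 108],
    [0, 0, 0, 0, 0, 0, 108]
  ]
}}

```text
clock: 3.45
tcp_pos: [0.5973, 0.0875, 0.0158]
orientation: [2.423, 1.997, 0.007]
contact_force: [-0.1, -0.3, -0.4]
grip_width: 0.0491
```

Emit:
{"method": "play_rows", "body": {
  "increments": [
    [0, 0, 0, 0, 0, 0, 113],
    [0, 0, 0, 0, 0, 0, 118],
    [0, 0, 0, 0, 0, 0, 118]
  ]
}}

```text
clock: 3.75
tcp_pos: [0.5973, 0.0875, 0.0158]
orientation: [2.423, 1.997, 0.007]
contact_force: [0.4, -0.7, 0.5]
grip_width: 0.0458
```

Emit:
{"method": "play_rows", "body": {
  "increments": [
    [0, 0, 0, 0, 0, 0, 124],
    [0, 0, 0, 0, 0, 0, 130],
    [0, 0, 0, 0, 0, 0, 130]
  ]
}}

```text
clock: 4.05
tcp_pos: [0.5973, 0.0875, 0.0158]
orientation: [2.423, 1.997, 0.007]
contact_force: [0.8, -0.5, 0.8]
grip_width: 0.0418
```

Bulb A narrowed to 41.8 mm, about 9 mm at a light squeeze. A hard one would have stopped at 46 mm or more, so A is **supple** and goes to the rack. I'll lift and look at how it hangs.

Emit:
{"method": "play_rows", "body": {
  "increments": [
    [0, 0, -10, 0, 0, 0, 130],
    [0, 0, -25, 0, 0, 0, 130],
    [0, 0, -35, 0, 0, 0, 130],
    [0, 0, -35, 0, 0, 0, 130],
    [0, 0, -15, 0, 0, 0, 130]
  ]
}}

```text
clock: 4.55
tcp_pos: [0.5948, 0.0865, 0.1396]
orientation: [-2.425, -1.997, 0.002]
contact_force: [1.0, 0.3, -0.9]
grip_width: 0.0418
```

Run:
```python
from h import *
import pickle
plan([.437,-.3045,.13],np.radians(-10.5),n=10)
f=grab_frame('wrist'); save(f,'w3'); pickle.dump(f,open('w3.pkl','wb'))
mouth(f,zt=r.get_obs()['tcp_pos'][2]-.0118+.066)
```

```text
now [0.5948 0.0865 0.1396] yaw -11.1 tilt [-0.001 -0.    -1.   ] w 0.0418 t 4.55
[-44.0, -9.0, 1.0, -0.001, 0.001, -0.01]
[-44.0, -9.0, 1.0, -0.0, -0.0, 0.0]
[-44.0, -9.0, 1.0, -0.0, -0.0, 0.0]
[-44.0, -9.0, 1.0, -0.0, -0.0, 0.0]
[-44.0, -9.0, 1.0, -0.0, -0.0, 0.0]
[-44.0, -9.0, 1.0, -0.0, -0.0, 0.0]
[-44.0, -9.0, 1.0, -0.0, -0.0, 0.0]
[-44.0, -9.0, 1.0, -0.0, -0.0, 0.0]
[-44.0, -8.0, 1.0, -0.0, -0.0, 0.0]
[-17.3, -3.5, 0.5, -0.0, -0.0, 0.0]
end [ 0.437  -0.3045  0.13  ]
blob [253. 174.] 2595 mouth [(253, 186, [0.6028, 0.1291], 'tool', [43.0, -1.2]), (252, 173, [0.6034, 0.1337], 'tool', [47.6, -1.5])] top None cyl None
blob [253. 280.] 1928 mouth [(253, 299, [0.5935, 0.0828], 'tool', [-4.2, -1.4]), (253, 287, [0.5947, 0.0882], 'tool', [1.3, -1.3])] top None cyl None
```

View pics/w3.png

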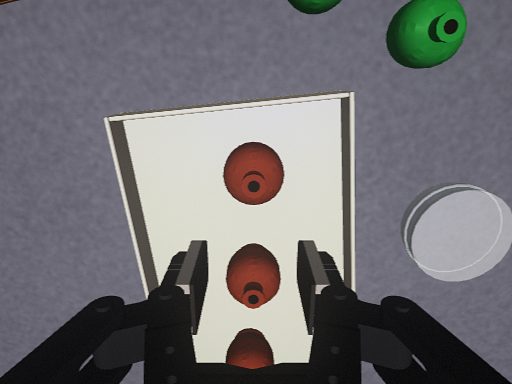

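The bulb was not lifted; A is still in the tray at (253,186). I'll check the pad geometry before trying again.

Run:
```python
from h import *
import pickle
f=pickle.load(open('w3.pkl','rb'))
for u,v in [(253,186),(253,299)]: print(plane(f,u,v,.07).round(4))
T=np.linalg.inv(f['T']);K=f['K'];o=r.get_obs();R=Ro.from_rotvec(o['orientation'])
def proj(w):
    c=T[:3,:3]@w+T[:3,3]; return K[0,0]*c[0]/-c[2]+K[0,2],K[1,1]*-c[1]/-c[2]+K[1,2],-c[2]
for y in (-21,0,21):
  for z in (0,-19,-28): print(y,z,np.round(proj(o['tcp_pos']+R.apply([0,y/1000,z/1000])),3))
P=pts(f); 
for u,v in [(195,245),(205,245),(207,300),(195,300),(200,330),(190,330),(300,245),(312,250),(315,300),(305,320)]:
    print(u,v,f['depth'][v,u].round(3),(R.inv().apply(P[v,u]-o['tcp_pos'])*1000).round(1))
```

```text
[0.5948 0.0882 0.07  ]
[ 0.5758 -0.0094  0.07  ]
-21 0 [2.16790e+02 2.29532e+02 1.85000e-01]
-21 -19 [2.12885e+02 2.46466e+02 1.67000e-01]
-21 -28 [2.10726e+02 2.55831e+02 1.58000e-01]
0 0 [2.55401e+02 2.29543e+02 1.85000e-01]
0 -19 [2.55661e+02 2.46484e+02 1.67000e-01]
0 -28 [2.55805e+02 2.55854e+02 1.58000e-01]
21 0 [2.94036e+02 2.29554e+02 1.85000e-01]
21 -19 [2.98466e+02 2.46502e+02 1.67000e-01]
21 -28 [3.00916e+02 2.55876e+02 1.58000e-01]
195 245 0.147 [ 10.3 -26.4 -36.7]
205 245 0.15 [  8.9 -22.5 -34. ]
207 300 0.361 [-147.8  -50.1  135.6]
195 300 0.123 [  2.7 -22.3 -64.1]
200 330 0.376 [-188.6  -59.9  137.4]
190 330 0.091 [ 15.8 -18.1 -94.1]
300 245 0.15 [  8.7  19.4 -33.6]
312 250 0.144 [  9.7  23.7 -39.9]
315 300 0.123 [  3.1  21.1 -64.5]
305 320 0.371 [-175.3   55.5  137.8]
```

Run:
```python
import cv2
a=cv2.imread('pics/w3.png')[220:384,130:390]; cv2.imwrite('pics/w3c.png',cv2.resize(a,None,fx=3,fy=3))
```

```text
(no output)
```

View pics/w3c.png

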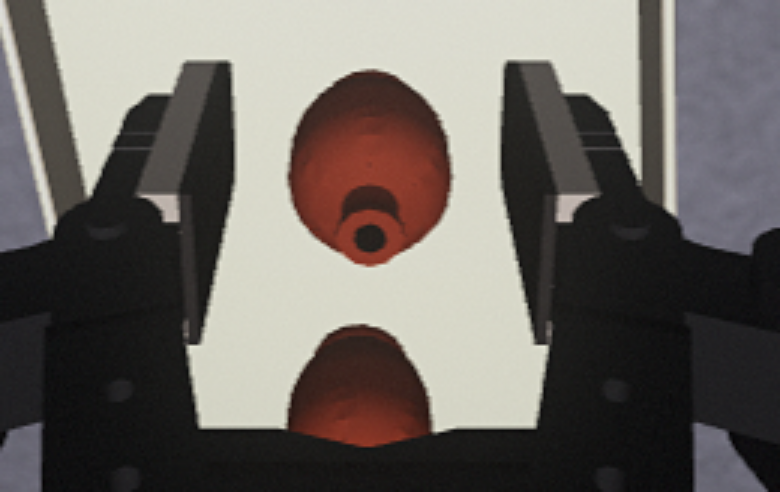

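Run:
```python
from h import *
import pickle
f=pickle.load(open('w3.pkl','rb'));o=r.get_obs();R=Ro.from_rotvec(o['orientation'])
P=pts(f)
for v in range(238,300,6):
  print(v,[(u,(R.inv().apply(P[v,u]-o['tcp_pos'])*1000).round(0).tolist()) for u in (180,188,194,200,206,302,308)])
for n in ('scene','side'):
    g=grab_frame(n);save(g,n+'1');Q=pts(g);pickle.dump(g,open(n+'1.pkl','wb'))
    d=Q-o['tcp_pos']; q=Q[(np.hypot(d[...,0],d[...,1])<.06)&(Q[...,2]>.09)]
    print(n,len(q),'lowest',np.sort(q[:,2])[:12].round(3))
    t=R.inv().apply(q-o['tcp_pos'])*1000
    for i in np.argsort(-t[:,2])[:12]: print(t[i].round(0))
```

```text
238 [(180, [-76.0, -74.0, 138.0]), (188, [-75.0, -66.0, 136.0]), (194, [-76.0, -60.0, 138.0]), (200, [-76.0, -54.0, 137.0]), (206, [-75.0, -48.0, 137.0]), (302, [-75.0, 48.0, 137.0]), (308, [-76.0, 54.0, 138.0])]
244 [(180, [-83.0, -75.0, 138.0]), (188, [-82.0, -67.0, 137.0]), (194, [9.0, -27.0, -34.0]), (200, [10.0, -24.0, -36.0]), (206, [8.0, -22.0, -31.0]), (302, [10.0, 20.0, -35.0]), (308, [10.0, 23.0, -35.0])]
250 [(180, [-89.0, -75.0, 137.0]), (188, [11.0, -28.0, -42.0]), (194, [9.0, -26.0, -39.0]), (200, [10.0, -24.0, -40.0]), (206, [5.0, -22.0, -32.0]), (302, [10.0, 19.0, -41.0]), (308, [10.0, 22.0, -40.0])]
256 [(180, [6.0, -33.0, -39.0]), (188, [10.0, -28.0, -45.0]), (194, [10.0, -25.0, -45.0]), (200, [10.0, -23.0, -45.0]), (206, [3.0, -22.0, -33.0]), (302, [8.0, 19.0, -41.0]), (308, [10.0, 21.0, -45.0])]
262 [(180, [6.0, -32.0, -43.0]), (188, [10.0, -27.0, -50.0]), (194, [10.0, -25.0, -50.0]), (200, [10.0, -22.0, -49.0]), (206, [-0.0, -23.0, -33.0]), (302, [5.0, 20.0, -41.0]), (308, [10.0, 21.0, -49.0])]
268 [(180, [6.0, -31.0, -48.0]), (188, [10.0, -26.0, -54.0]), (194, [
[... 1039 characters left out ...]
-4.0, -22.0, -54.0]), (206, [-147.0, -51.0, 138.0]), (302, [-10.0, 19.0, -46.0]), (308, [-0.0, 20.0, -59.0])]
scene 6965 lowest [0.171 0.172 0.173 0.173 0.174 0.174 0.174 0.174 0.174 0.174 0.174 0.174]
[ -9.  27. -30.]
[ -2. -20. -31.]
[  7. -19. -32.]
[  2. -20. -32.]
[ -4. -21. -32.]
[  3. -22. -32.]
[  9. -21. -33.]
[-10.  25. -33.]
[  5. -20. -33.]
[ -8. -20. -33.]
[ -1. -21. -33.]
[ -9.  27. -33.]
side 3879 lowest [0.169 0.17  0.171 0.172 0.173 0.173 0.173 0.174 0.174 0.174 0.175 0.175]
[-11.  21. -28.]
[ -9.  27. -29.]
[ -5. -31. -30.]
[ -6. -29. -31.]
[-11.  24. -32.]
[-13. -23. -32.]
[-11.  21. -32.]
[ -9. -26. -33.]
[-13. -26. -33.]
[ -4. -28. -33.]
[  9.  21. -34.]
[ -7.  33. -34.]
```

Run:
```python
import cv2,numpy as np
a=cv2.imread('pics/scene1.png')[80:240,160:340];b=cv2.imread('pics/side1.png')[90:250,160:340]
cv2.imwrite('pics/ss1.png',cv2.resize(np.hstack([a,b]),None,fx=2.2,fy=2.2,interpolation=cv2.INTER_CUBIC))
```

```text
(no output)
```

View pics/ss1.png

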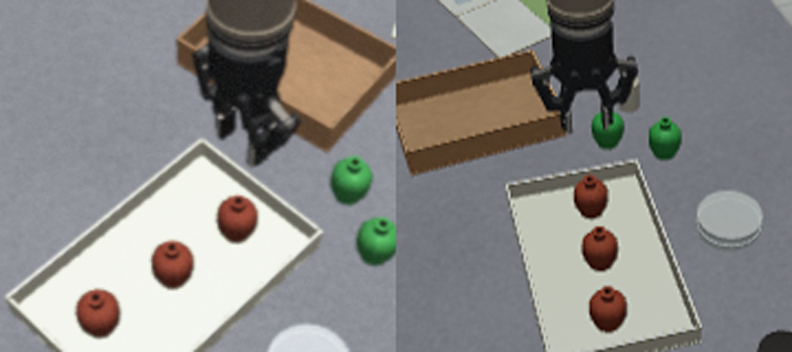

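Run:
```python
from h import *
o=r.get_obs(); print(o['clock'],o['tcp_pos'].round(4),o['qvel'].round(3),o['grip_width'])
```

```text
4.7 [0.594  0.0868 0.1373] [ 0.005  0.035 -0.018  0.033 -0.006 -0.009  0.005] 0.041919044082449446
```

Run:
```python
from h import *
import pickle
o={'w1':([.5941,.0568,.1498],[-2.425,-1.996,0]),'w2':([.5952,.0896,.0177],[-2.422,-1.999,-.001]),'w3':([.594,.0868,.1373],[-2.425,-1.997,.002]),'wrist0':([.2242,.6362,.2032],[-.53,-3.096,.003])}
for n,(p,w) in o.items():
    f=pickle.load(open(n+'.pkl','rb')); P=pts(f); t=Ro.from_rotvec(w).inv().apply((P.reshape(-1,3)-p))*1000
    s=t[(abs(t[:,0])<13)&(abs(t[:,1])>17)&(abs(t[:,1])<60)&(t[:,2]<3)&(t[:,2]>-70)&(abs(t[:,1])<55)]
    print(n,len(s),'tip z pct',np.percentile(s[:,2],[90,97,99,99.8]).round(1), 'cam in tool',(Ro.from_rotvec(w).inv().apply(f['T'][:3,3]-p)*1000).round(1))
```

```text
w1 4541 tip z pct [-45.9 -42.6 -41.  -39.9] cam in tool [  81.    -0.6 -169.5]
w2 5806 tip z pct [-31.9 -27.4 -22.2 -12.6] cam in tool [  81.    -0.7 -169.5]
w3 4444 tip z pct [-39.8 -35.6 -32.9 -31.4] cam in tool [ 8.080e+01  1.000e-01 -1.718e+02]
wrist0 4578 tip z pct [-45.8 -42.4 -40.8 -40.1] cam in tool [  82.5   -1.2 -169.4]
```

All three cameras agree that the fingertips sit about 32 mm behind the reported TCP at 42 mm opening (about 40 mm when open). The pads therefore closed around A's thin neck and never touched the belly, so that "supple" verdict is void. I'll correct the height (grasp point ≈ TCP − 52 mm), reopen, centre and go down to TCP z ≈ −0.017, watching the force.

Emit:
{"method": "play_rows", "body": {
  "increments": [
    [1.5, 2, 0, 0, 0, 0, 0],
    [0, 0, 0, 0, 0, 0, 0],
    [0, 0, 20, 0, 0, 0, 0],
    [0, 0, 25, 0, 0, 0, 0],
    [0, 0, 25, 0, 0, 0, 0]
  ]
}}

```text
clock: 5.2
tcp_pos: [0.5962, 0.0882, 0.0645]
orientation: [-2.423, -1.997, 0.003]
contact_force: [-1.0, 1.0, -0.7]
grip_width: 0.0857
```

Run:
```python
from h import *
plan([.595,.089,.02],np.radians(-11),n=4,step=15)
```

```text
now [0.5962 0.0882 0.0645] yaw -11.0 tilt [-0.003 -0.    -1.   ] w 0.0857 t 5.2
[0.0, -0.0, 15.0, -0.002, 0.001, -0.0]
[0.3, -0.6, 15.0, -0.0, -0.0, -0.0]
[0.3, -0.7, 14.5, -0.0, -0.0, -0.0]
[-0.0, 0.0, -0.0, -0.0, -0.0, -0.0]
end [0.595 0.089 0.02 ]
```

Emit:
{"method": "play_rows", "body": {
  "increments": [
    [0, 0, 15, -0.002, 0.001, 0, 0],
    [0, 0, 15, 0, 0, 0, 0],
    [0, 0, 15, 0, 0, 0, 0],
    [0, 0, 0, 0, 0, 0, 0]
  ]
}}

```text
clock: 5.6
tcp_pos: [0.591, 0.0872, 0.0104]
orientation: [-2.42, -1.995, 0.017]
contact_force: [0.5, -0.6, -0.4]
grip_width: 0.0852
```

Run:
```python
from h import *
plan([.595,.089,-.015],np.radians(-11),n=4,step=15)
f=grab_frame('wrist'); save(f,'w4'); mouth(f)
```

```text
now [0.591  0.0872 0.0104] yaw -11.0 tilt [-0.012 -0.003 -1.   ] w 0.0852 t 5.6
[1.5, 2.2, 14.8, -0.011, 0.005, -0.0]
[1.1, 1.5, 10.5, 0.0, 0.0, -0.0]
[-0.0, 0.0, 0.0, 0.0, 0.0, -0.0]
[-0.0, 0.0, 0.0, 0.0, 0.0, -0.0]
end [ 0.595  0.089 -0.015]
blob [262. 254.] 8146 mouth [(263, 293, [0.5951, 0.0883], 'tool', [1.4, 2.6]), (261, 270, [0.5965, 0.0987], 'tool', [11.8, 2.0])] top [0.5954 0.0887 0.0696] cyl [0.59523631 0.08724208]
```

View pics/w4.png

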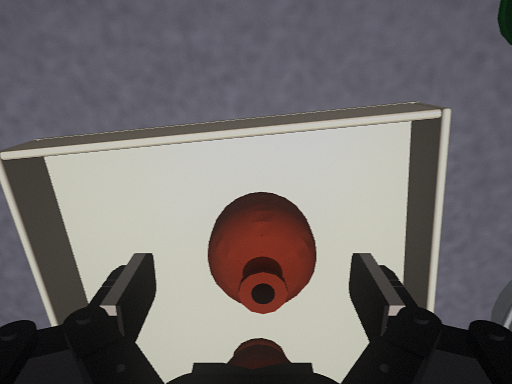

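The bulb is upright and still ahead of the pads, with its mouth at (263,293). I'll centre and go down.

Emit:
{"method": "play_rows", "body": {
  "increments": [
    [1.5, 3, 8, -0.011, 0.005, 0, 0],
    [0.5, 1, 8, 0, 0, 0, 0],
    [0, 0, 6, 0, 0, 0, 0],
    [0, 0, 0, 0, 0, 0, 0]
  ]
}}

```text
clock: 6.05
tcp_pos: [0.5984, 0.0888, -0.0104]
orientation: [2.422, 1.996, 0.009]
contact_force: [-0.7, 0.5, 0.2]
grip_width: 0.0853
```

Run:
```python
from h import *
plan([.596,.089,-.017],np.radians(-11),n=2,step=15)
```

```text
now [ 0.5984  0.0888 -0.0104] yaw -11.0 tilt [ 0.006  0.001 -1.   ] w 0.0853 t 6.05
[-0.3, -2.5, 6.5, 0.006, -0.002, -0.0]
[-0.0, 0.0, 0.0, 0.0, -0.0, -0.0]
end [ 0.596  0.089 -0.017]
```

Emit:
{"method": "play_rows", "body": {
  "increments": [
    [0, -2, 5, 0.006, -0.002, 0, 30],
    [0, 0, 0, 0, 0, 0, 60],
    [0, 0, 0, 0, 0, 0, 80],
    [0, 0, 0, 0, 0, 0, 90],
    [0, 0, 0, 0, 0, 0, 97]
  ],
  "force": 20
}}

```text
clock: 6.55
tcp_pos: [0.597, 0.0895, -0.0151]
orientation: [-2.424, -1.998, -0.002]
contact_force: [-1.2, -0.1, 0.3]
grip_width: 0.0531
```

Emit:
{"method": "play_rows", "body": {
  "increments": [
    [0, 0, 0, 0, 0, 0, 102],
    [0, 0, 0, 0, 0, 0, 107],
    [0, 0, 0, 0, 0, 0, 112],
    [0, 0, 0, 0, 0, 0, 112]
  ]
}}

```text
clock: 6.95
tcp_pos: [0.5972, 0.0895, -0.0146]
orientation: [2.424, 1.998, 0.003]
contact_force: [-0.1, -0.2, -0.8]
grip_width: 0.0474
```

Emit:
{"method": "play_rows", "body": {
  "increments": [
    [0, 0, 0, 0, 0, 0, 117],
    [0, 0, 0, 0, 0, 0, 122],
    [0, 0, 0, 0, 0, 0, 127],
    [0, 0, 0, 0, 0, 0, 130],
    [0, 0, 0, 0, 0, 0, 130]
  ]
}}

```text
clock: 7.45
tcp_pos: [0.5969, 0.0896, -0.0141]
orientation: [-2.424, -1.998, -0.002]
contact_force: [-1.0, 0.8, 1.5]
grip_width: 0.042
```

Run:
```python
from h import *
f=grab_frame('wrist'); save(f,'w5'); o=r.get_obs();print(o['grip_width'],o['contact_force'],o['moment']);mouth(f)
```

```text
0.04194287464100006 [-0.86729034 -0.60881293  2.32132096] [-0.02169527  0.18526236 -0.05946764]
blob [253. 278.] 8436 mouth [] top [0.6044 0.0924 0.0669] cyl [0.59638065 0.08724279]
blob [253. 344.] 1935 mouth [(253, 348, [0.5962, 0.0882], 'tool', [-1.2, -0.5])] top [0.5964 0.0891 0.0697] cyl None
```

View pics/w5.png

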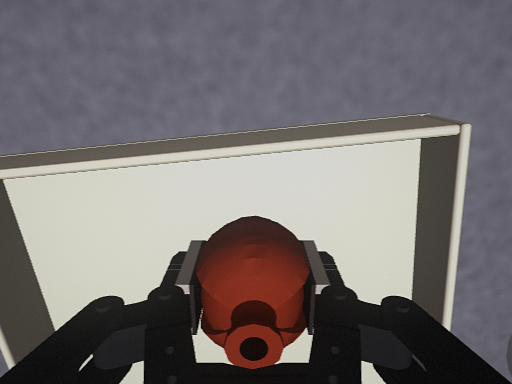

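The picture now shows the pads on the belly with the mouth at (253,348). The opening is 42.0 mm and it did not stop in the hard range (≥46 mm), so A is **supple**. I'll lift it and head for recess 0.

Emit:
{"method": "play_rows", "body": {
  "increments": [
    [0, 0, -8, 0, 0, 0, 130],
    [0, 0, -20, 0, 0, 0, 130],
    [0, 0, -30, 0, 0, 0, 130],
    [0, 0, -30, 0, 0, 0, 130],
    [0, 0, -15, 0, 0, 0, 130]
  ]
}}

```text
clock: 8.0
tcp_pos: [0.5951, 0.0886, 0.0904]
orientation: [-2.424, -1.996, 0.006]
contact_force: [0.0, 0.4, -0.7]
grip_width: 0.0421
```

Run:
```python
from h import *
f=grab_frame('wrist'); save(f,'w6'); mouth(f,r.get_obs()['tcp_pos'][2]+.018+.066)
plan([.438,-.303,.1],np.radians(-10.5),n=10)
```

```text
blob [253. 291.] 10702 mouth [(254, 348, [0.5952, 0.0891], 'tool', [0.0, -1.2]), (254, 321, [0.5972, 0.0994], 'tool', [10.5, -1.3])] top [0.5951 0.0883 0.1741] cyl [0.59466439 0.0864901 ]
now [0.5963 0.0888 0.0921] yaw -11.1 tilt [-0.001 -0.    -1.   ] w 0.0419 t 8.05
[-44.0, -9.0, -1.0, -0.001, 0.001, -0.01]
[-44.0, -9.0, -1.0, -0.0, -0.0, 0.0]
[-44.0, -9.0, -1.0, -0.0, -0.0, 0.0]
[-44.0, -9.0, -1.0, -0.0, -0.0, 0.0]
[-44.0, -9.0, -1.0, -0.0, -0.0, 0.0]
[-44.0, -9.0, -1.0, -0.0, -0.0, 0.0]
[-44.0, -9.0, -1.0, -0.0, -0.0, 0.0]
[-44.0, -9.0, -0.0, -0.0, -0.0, 0.0]
[-44.0, -8.0, -1.0, -0.0, -0.0, 0.0]
[-18.2, -3.9, 0.0, -0.0, -0.0, 0.0]
end [ 0.438 -0.303  0.1  ]
```

View pics/w6.png

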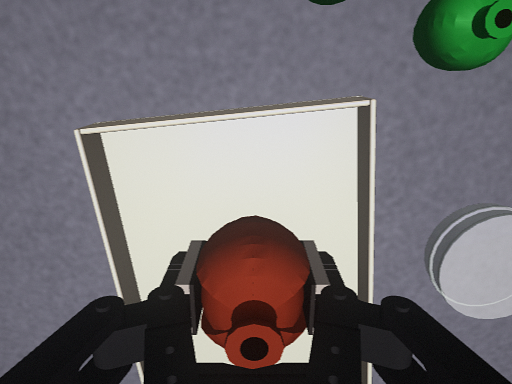

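The bulb is held upright and lifted clear of the tray, with its mouth at (254,348). I'll carry it to the rack.

Emit:
{"method": "play_rows", "body": {
  "increments": [
    [-44, -9, -1, 0, 0, -0.01, 130],
    [-44, -9, -1, 0, 0, 0, 130],
    [-44, -9, -1, 0, 0, 0, 130],
    [-44, -9, -1, 0, 0, 0, 130],
    [-44, -9, -1, 0, 0, 0, 130]
  ]
}}

```text
clock: 8.55
tcp_pos: [0.5147, -0.1165, 0.097]
orientation: [2.397, 2.029, 0.01]
contact_force: [1.0, -0.6, -0.9]
grip_width: 0.0418
```

```bash
python3 -c "
from h import *
plan([.438,-.303,.09],np.radians(-10.5))"
```

```text
now [ 0.5147 -0.1165  0.097 ] yaw -9.5 tilt [ 0.006  0.003 -1.   ] w 0.0418 t 8.55
[-44.0, -10.0, 1.0, 0.005, -0.004, 0.017]
[-44.0, -9.0, 2.0, 0.0, -0.0, 0.0]
[-44.0, -9.0, 2.0, 0.0, -0.0, 0.0]
[-44.0, -10.0, 1.0, 0.0, -0.0, 0.0]
[-21.2, -4.2, 0.8, 0.0, -0.0, 0.0]
end [ 0.438 -0.303  0.09 ]
```

Emit:
{"method": "play_rows", "body": {
  "increments": [
    [-44, -10, 1, 0.005, -0.004, 0.017, 130],
    [-44, -9, 1, 0, 0, 0, 130],
    [-44, -9, 1, 0, 0, 0, 130],
    [-40, -9, 1, 0, 0, 0, 130],
    [-18, -4, 1, 0, 0, 0, 130]
  ]
}}

```text
clock: 9.05
tcp_pos: [0.4339, -0.3069, 0.0913]
orientation: [2.419, 2.0, -0.002]
contact_force: [0.3, -0.1, 0.1]
grip_width: 0.0419
```

Emit:
{"method": "play_rows", "body": {
  "increments": [
    [0, 0, 0, 0, 0, 0, 130]
  ]
}}

```text
clock: 9.15
tcp_pos: [0.4318, -0.3101, 0.0911]
orientation: [2.424, 1.993, -0.004]
contact_force: [0.0, 0.7, -0.6]
grip_width: 0.0419
```

Run:
```python
from h import *
import pickle
f=grab_frame('wrist'); save(f,'w7'); pickle.dump(f,open('w7.pkl','wb'))
mouth(f,r.get_obs()['tcp_pos'][2]+.018+.066)
plan([.438,-.303,.04],np.radians(-10.3),n=3,step=20)
```

```text
blob [253. 288.] 12857 mouth [(254, 348, [0.4313, -0.3111], 'tool', [-2.8, -0.6])] top [ 0.4319 -0.3087  0.174 ] cyl [ 0.43124074 -0.31183838]
now [ 0.4324 -0.3088  0.091 ] yaw -11.1 tilt [-0.    -0.003 -1.   ] w 0.0424 t 9.2
[3.0, 2.0, 20.0, 0.001, 0.003, -0.014]
[2.4, 1.6, 19.8, -0.0, 0.0, 0.0]
[1.4, 0.8, 11.2, -0.0, 0.0, 0.0]
end [ 0.438 -0.303  0.04 ]
```

View pics/w7.png

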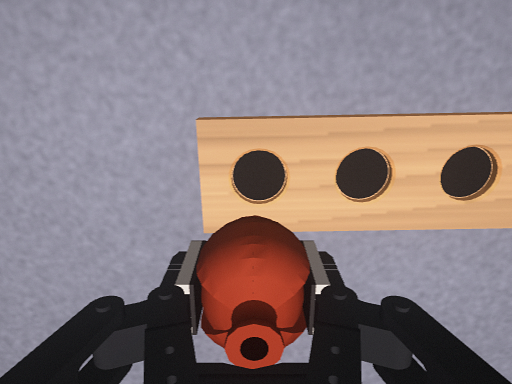

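The wrist view shows the bulb at (254,348), still held, and the recesses at (259,176), (363,174) and (469,172). I'll measure the holes and the bulb in this same picture.

```bash
cat >> h.py <<'E'
def holes(f):
    c=f['color'].astype(int); m=(c.sum(2)<150).astype(np.uint8)
    k,l,s,ce=cv2.connectedComponentsWithStats(m); out=[]
    for i in range(1,k):
        if not(600<s[i,4]<6000): continue
        cn,_=cv2.findContours((l==i).astype(np.uint8),0,1); e=cv2.fitEllipse(max(cn,key=len))
        q=np.array([plane(f,*p[0],.006) for p in max(cn,key=len)])[:,:2]
        x0=plane(f,*e[0],.006)[:2]; d=np.hypot(*(q-x0).T)
        # circle fit on floor
        A=np.c_[2*q,np.ones(len(q))]; b=(q**2).sum(1); sol=np.linalg.lstsq(A,b,rcond=None)[0]
        rad=np.sqrt(sol[2]+sol[:2]@sol[:2])
        if .015<rad<.03: print('hole px',np.round(e[0]),'floor ctr',sol[:2].round(4),'R',rad.round(4),'sd',d.std().round(4),'z14 ctr',plane(f,*e[0],.014)[:2].round(4))
E
python3 - <<'E'
from h import *
import pickle
f=pickle.load(open('w7.pkl','rb'));holes(f);P=pts(f)
print(P[120:125,260],P[176,259],P[215,240])
print(f['T'].round(4))
c=f['color'].astype(int)
m=((c[...,2]>c[...,0]+40)&(P[...,2]<.03)).astype(np.uint8); k,l,s,ce=cv2.connectedComponentsWithStats(m); print(s)
E
```

```text
hole px [465. 172.] floor ctr [ 0.5953 -0.3349] R 0.0189 sd 0.0007 z14 ctr [ 0.5908 -0.3312]
hole px [362. 173.] floor ctr [ 0.5159 -0.3205] R 0.0193 sd 0.0005 z14 ctr [ 0.5139 -0.3172]
hole px [259. 175.] floor ctr [ 0.4369 -0.3061] R 0.0195 sd 0.0004 z14 ctr [ 0.4373 -0.3032]
[[ 0.44606304 -0.26318738  0.01380805]
 [ 0.445928   -0.26397301  0.01317656]
 [ 0.44579596 -0.26462315  0.01353824]
 [ 0.44566623 -0.26520287  0.01438317]
 [ 0.4455289  -0.26602024  0.01358824]] [ 0.43715829 -0.30678972  0.00547981] [ 0.41662996 -0.33332487  0.01275516]
[[ 9.809e-01  1.841e-01  6.240e-02  4.468e-01]
 [-1.944e-01  9.283e-01  3.169e-01 -2.297e-01]
 [ 5.000e-04 -3.230e-01  9.464e-01  2.603e-01]
 [ 0.000e+00  0.000e+00  0.000e+00  1.000e+00]]
[[     0      0    512    384 167179]
 [   196    112    316    121  29415]
 [   203    308      1      1      1]
 [   206    334      4      4      4]
 [   221    346      1      1      1]
 [   224    348      1      1      1]
 [   225    351      1      1      1]
 [   226    353      1      1      1]
 [   227    356      1      1      1]
 [   228    358      1      1      1]
 [   230    361      2      2      2]
 [   234    364      1      1      1]]
```

Emit:
{"method": "play_rows", "body": {
  "increments": [
    [3, 2, 10, 0.001, 0.003, -0.014, 130],
    [3, 2, 20, 0, 0, 0, 130],
    [0, 0, 20, 0, 0, 0, 130],
    [0, 0, 12, 0, 0, 0, 130],
    [0, 0, 0, 0, 0, 0, 130]
  ]
}}

```text
clock: 9.7
tcp_pos: [0.4427, -0.2947, 0.0242]
orientation: [-2.394, -2.03, -0.005]
contact_force: [-0.5, -0.9, -0.1]
grip_width: 0.0419
```

Run:
```python
from h import *
import pickle
plan([.4375,-.304,.01],np.radians(-10.3),n=3,step=12)
f=grab_frame('wrist'); save(f,'w8'); mouth(f,r.get_obs()['tcp_pos'][2]+.018+.066)
g=grab_frame('side'); save(g,'s8'); pickle.dump(g,open('s8.pkl','wb'))
plan([.4375,-.304,.01],np.radians(-10.3),n=3,step=12)
```

```text
now [ 0.4427 -0.2947  0.0242] yaw -9.4 tilt [ 0.001  0.004 -1.   ] w 0.0419 t 9.7
[-6.8, -2.4, 9.6, 0.0, -0.004, 0.015]
[-3.3, -1.2, 4.6, -0.0, -0.0, 0.0]
[-0.0, 0.0, 0.0, -0.0, -0.0, 0.0]
end [ 0.4375 -0.304   0.01  ]
blob [253. 287.] 12894 mouth [(254, 348, [0.4423, -0.2957], 'tool', [-0.6, -0.6])] top [ 0.4427 -0.294   0.1073] cyl [ 0.44214829 -0.29683467]
now [ 0.4434 -0.2958  0.0258] yaw -9.5 tilt [ 0.003  0.003 -1.   ] w 0.0419 t 9.8
[-5.8, -2.9, 10.1, 0.002, -0.003, 0.014]
[-3.3, -1.5, 5.7, 0.0, -0.0, 0.0]
[-0.0, 0.0, -0.0, 0.0, -0.0, 0.0]
end [ 0.4375 -0.304   0.01  ]
```

Emit:
{"method": "play_rows", "body": {
  "increments": [
    [-4, -2, 0, 0, 0, 0.008, 130],
    [-3, -2, 3, 0, -0.003, 0.006, 130],
    [0, 0, 0, 0, 0, 0, 130],
    [0, 0, 0, 0, 0, 0, 130]
  ]
}}

```text
clock: 10.2
tcp_pos: [0.4394, -0.3036, 0.0249]
orientation: [2.409, 2.008, 0.005]
contact_force: [-0.2, -1.0, 0.1]
grip_width: 0.0416
```

Run:
```python
from h import *
plan([.4375,-.304,.01],np.radians(-10.3),n=2,step=12)
```

```text
now [ 0.4394 -0.3036  0.0249] yaw -10.4 tilt [ 0.006 -0.002 -1.   ] w 0.0416 t 10.2
[-0.6, -1.5, 11.9, 0.006, 0.001, -0.001]
[-0.1, -0.4, 3.0, 0.0, 0.0, -0.0]
end [ 0.4375 -0.304   0.01  ]
```

Emit:
{"method": "play_rows", "body": {
  "increments": [
    [-0.5, -2, 8, 0.006, 0, 0, 130],
    [0, 0, 8, 0, 0, 0, 130],
    [0, 0, 6, 0, 0, 0, 130],
    [0, 0, 0, 0, 0, 0, 130],
    [0, 0, 0, 0, 0, 0, 130]
  ]
}}

```text
clock: 10.7
tcp_pos: [0.4371, -0.3037, 0.0008]
orientation: [2.413, 2.011, -0.001]
contact_force: [0.4, 0.2, -1.0]
grip_width: 0.0423
```

Run:
```python
from h import *
plan([.4375,-.304,-.01],np.radians(-10.3),n=2,step=12)
f=grab_frame('wrist'); save(f,'w9'); mouth(f,r.get_obs()['tcp_pos'][2]+.018+.066)
```

```text
now [ 0.4371 -0.3037  0.0008] yaw -10.4 tilt [-0.    -0.001 -1.   ] w 0.0423 t 10.7
[-0.2, 0.4, 10.8, -0.0, 0.001, -0.001]
[0.0, 0.0, -0.0, -0.0, -0.0, -0.0]
end [ 0.4375 -0.304  -0.01  ]
blob [253. 287.] 12906 mouth [(254, 348, [0.4367, -0.3049], 'tool', [-1.3, -0.2])] top [ 0.4372 -0.3026  0.0837] cyl [ 0.43664882 -0.30567206]
```

View pics/w9.png

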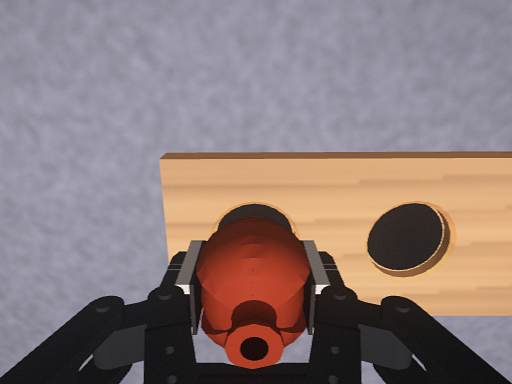

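The bulb at (254,348) is lined up with recess 0, and its measured position (0.4367, −0.3049) is within 1 mm of the hole. I'll lower it.

Emit:
{"method": "play_rows", "body": {
  "increments": [
    [0, 0, 5, 0, 0, 0, 130],
    [0, 0, 4, 0, 0, 0, 130],
    [0, 0, 3, 0, 0, 0, 130],
    [0, 0, 0, 0, 0, 0, 130]
  ]
}}

```text
clock: 11.15
tcp_pos: [0.4375, -0.3037, -0.0119]
orientation: [2.412, 2.011, -0.001]
contact_force: [-0.7, -0.2, -1.0]
grip_width: 0.0418
```

Run:
```python
from h import *
plan([.4375,-.304,-.012],np.radians(-10.3),n=1,step=12); print(r.get_obs()['contact_force'])
```

```text
now [ 0.4375 -0.3037 -0.0119] yaw -10.4 tilt [ 0.    -0.001 -1.   ] w 0.0418 t 11.15
[-0.2, 0.1, 0.1, 0.0, 0.001, -0.001]
end [ 0.4375 -0.304  -0.012 ]
[-0.73937861 -0.20425025 -0.97673996]
```

It reached the floor height with no sideways force. I'll open gently and rise.

Emit:
{"method": "play_rows", "body": {
  "increments": [
    [0, 0, 0, 0, 0, 0, 105],
    [0, 0, 0, 0, 0, 0, 60],
    [0, 0, 0, 0, 0, 0, 60],
    [0, 0, -15, 0, 0, 0, 60],
    [0, 0, -30, 0, 0, 0, 60]
  ]
}}

```text
clock: 11.65
tcp_pos: [0.4354, -0.3026, 0.0325]
orientation: [-2.41, -2.009, 0.005]
contact_force: [-1.3, -0.5, 0.6]
grip_width: 0.0652
```

Emit:
{"method": "play_rows", "body": {
  "increments": [
    [0, 0, -40, 0, 0, 0, 30],
    [0, 0, -30, 0, 0, 0, 0],
    [0, 0, 0, 0, 0, 0, 0]
  ]
}}

```text
clock: 11.95
tcp_pos: [0.4371, -0.3045, 0.1109]
orientation: [2.414, 2.009, -0.001]
contact_force: [0.5, 0.4, 0.4]
grip_width: 0.0853
```

Run:
```python
from h import *
f=grab_frame('wrist'); save(f,'w10'); mouth(f,.072); holes(f)
plan([.5765,-.010,.09],np.radians(-11),n=9)
```

```text
blob [252. 187.] 3577 mouth [(252, 204, [0.4362, -0.3051], 'tool', [-1.3, 0.0])] top [ 0.4367 -0.3045  0.0715] cyl [ 0.43647012 -0.30586254]
hole px [348. 175.] floor ctr [ 0.5158 -0.3204] R 0.0194 sd 0.0005 z14 ctr [ 0.514  -0.3172]
hole px [444. 175.] floor ctr [ 0.5952 -0.3349] R 0.019 sd 0.0006 z14 ctr [ 0.5911 -0.3313]
now [ 0.4365 -0.3039  0.1094] yaw -10.5 tilt [-0.001 -0.    -1.   ] w 0.0852 t 12.0
[43.0, 12.0, 3.0, -0.001, 0.0, 0.01]
[44.0, 11.0, 3.0, 0.0, 0.0, -0.0]
[44.0, 11.0, 3.0, 0.0, 0.0, -0.0]
[44.0, 11.0, 2.0, 0.0, 0.0, -0.0]
[43.0, 11.0, 3.0, 0.0, 0.0, -0.0]
[43.0, 11.0, 2.0, 0.0, 0.0, -0.0]
[43.0, 12.0, 3.0, 0.0, 0.0, -0.0]
[11.1, 2.7, 0.2, 0.0, 0.0, -0.0]
[0.0, -0.0, 0.0, 0.0, 0.0, -0.0]
end [ 0.5765 -0.01    0.09  ]
```

View pics/w10.png

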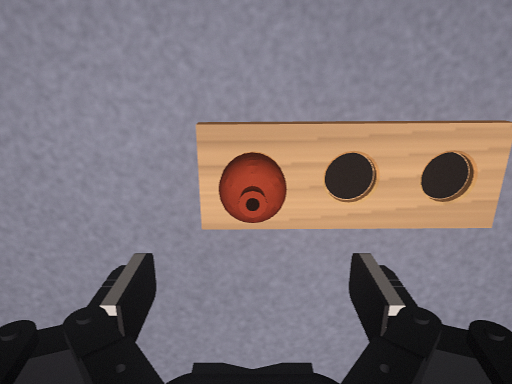

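Bulb A stands upright in recess 0, mouth at (252,204), top at 71.5 mm against 72 mm expected when fully down. Next is bulb C.

Run:
```python
from h import *
plan([.554,-.110,.08],np.radians(-11),n=5)
```

```text
now [ 0.4365 -0.3039  0.1094] yaw -10.5 tilt [-0.001 -0.    -1.   ] w 0.0852 t 12.0
[42.0, 16.0, 6.0, -0.001, 0.0, 0.01]
[42.0, 15.0, 6.0, 0.0, 0.0, -0.0]
[42.0, 16.0, 6.0, 0.0, 0.0, -0.0]
[42.0, 15.0, 5.0, 0.0, 0.0, -0.0]
[42.0, 16.0, 6.0, 0.0, 0.0, -0.0]
end [ 0.5528 -0.1124  0.0803]
```

Emit:
{"method": "play_rows", "body": {
  "increments": [
    [42, 16, 5, 0, 0, 0.01, 0],
    [42, 15, 5, 0, 0, 0, 0],
    [42, 16, 5, 0, 0, 0, 0],
    [42, 15, 5, 0, 0, 0, 0],
    [36, 13, 4, 0, 0, 0, 0]
  ]
}}

```text
clock: 12.5
tcp_pos: [0.5483, -0.1195, 0.085]
orientation: [2.44, 1.977, -0.005]
contact_force: [1.3, -1.0, 0.2]
grip_width: 0.0855
```

Emit:
{"method": "play_rows", "body": {
  "increments": [
    [0, 0, 0, 0, 0, 0, 0],
    [0, 0, 0, 0, 0, 0, 0]
  ]
}}

```text
clock: 12.7
tcp_pos: [0.5499, -0.1121, 0.0828]
orientation: [-2.429, -1.99, 0.006]
contact_force: [-0.9, -0.8, 0.4]
grip_width: 0.0858
```

Run:
```python
from h import *
f=grab_frame('wrist'); save(f,'w11'); mouth(f,.07)
plan([.5535,-.109,.03],np.radians(-11),n=4,step=20)
```

```text
blob [263.  32.] 4979 mouth [(265, 19, [0.5759, -0.0094], 'tool', [105.3, 5.3])] top [ 0.5761 -0.0096  0.0696] cyl [ 0.57683094 -0.00968174]
blob [257. 199.] 3943 mouth [(257, 217, [0.5522, -0.111], 'tool', [1.1, 2.1]), (256, 202, [0.5535, -0.1019], 'tool', [10.3, 1.5])] top [ 0.5525 -0.1108  0.0696] cyl [ 0.55243352 -0.11220503]
now [ 0.55   -0.1116  0.0828] yaw -11.3 tilt [-0.004 -0.    -1.   ] w 0.0854 t 12.75
[1.0, 1.0, 20.0, -0.004, 0.001, -0.006]
[1.4, 1.2, 19.9, 0.0, -0.0, 0.0]
[0.9, 0.8, 12.9, 0.0, -0.0, 0.0]
[-0.0, -0.0, 0.0, 0.0, -0.0, 0.0]
end [ 0.5535 -0.109   0.03  ]
```

View pics/w11.png

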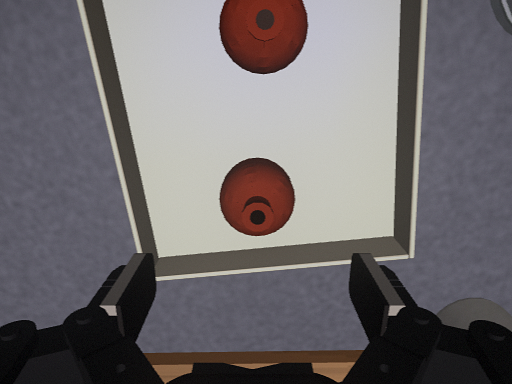

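C's mouth is at (257,217), upright, and measures (0.5525, −0.111). I'll go down.

Emit:
{"method": "play_rows", "body": {
  "increments": [
    [1, 2, 15, -0.004, 0.001, -0.006, 0],
    [1, 1, 18, 0, 0, 0, 0],
    [0, 0, 18, 0, 0, 0, 0],
    [0, 0, 10, 0, 0, 0, 0],
    [0, 0, 0, 0, 0, 0, 0]
  ]
}}

```text
clock: 13.25
tcp_pos: [0.55, -0.1175, 0.0206]
orientation: [2.433, 1.985, -0.002]
contact_force: [0.3, -0.5, 0.1]
grip_width: 0.0854
```

Run:
```python
from h import *
plan([.5535,-.110,-.015],np.radians(-11),n=3,step=12)
```

```text
now [ 0.55   -0.1175  0.0206] yaw -11.6 tilt [-0.    -0.002 -1.   ] w 0.0854 t 13.25
[2.7, 0.6, 11.7, 0.0, 0.002, -0.01]
[2.6, 0.7, 11.7, 0.0, -0.0, 0.0]
[2.6, 0.6, 11.7, 0.0, -0.0, 0.0]
end [ 0.5534 -0.1101 -0.0145]
```

Emit:
{"method": "play_rows", "body": {
  "increments": [
    [4, 1, 5, 0, 0.002, -0.01, 0],
    [3, 0, 8, 0, 0, 0, 0],
    [1, 0, 8, 0, 0, 0, 0],
    [0, 0, 6, 0, 0, 0, 0],
    [0, 0, 0, 0, 0, 0, 0]
  ]
}}

```text
clock: 13.75
tcp_pos: [0.5535, -0.1106, -0.0068]
orientation: [2.424, 1.996, 0.003]
contact_force: [-0.2, -1.3, 0.1]
grip_width: 0.0852
```

Run:
```python
from h import *
plan([.5535,-.110,-.015],np.radians(-11),n=3,step=12)
f=grab_frame('wrist'); save(f,'w12'); mouth(f,.07)
```

```text
now [ 0.5535 -0.1106 -0.0068] yaw -11.1 tilt [ 0.003 -0.    -1.   ] w 0.0852 t 13.75
[0.6, -0.2, 8.2, 0.003, -0.001, -0.001]
[-0.0, 0.0, 0.0, -0.0, 0.0, 0.0]
[-0.0, 0.0, 0.0, -0.0, 0.0, 0.0]
end [ 0.5535 -0.11   -0.015 ]
blob [264.  30.] 8230 mouth [] top [ 0.5747 -0.0164  0.0696] cyl None
blob [252. 282.] 9621 mouth [(252, 330, [0.5523, -0.1109], 'tool', [-0.4, -1.2]), (252, 300, [0.5546, -0.0993], 'tool', [11.4, -1.1])] top [ 0.5524 -0.1107  0.0696] cyl [ 0.55226015 -0.11207334]
```

Well centred. I'll lower the last 8 mm and squeeze in small steps.

Emit:
{"method": "play_rows", "body": {
  "increments": [
    [0, 0, 8, 0.003, 0, 0, 30],
    [0, 0, 0, 0, 0, 0, 60],
    [0, 0, 0, 0, 0, 0, 80],
    [0, 0, 0, 0, 0, 0, 90],
    [0, 0, 0, 0, 0, 0, 97]
  ],
  "force": 20
}}

```text
clock: 14.3
tcp_pos: [0.5544, -0.1109, -0.0146]
orientation: [2.425, 1.997, 0.002]
contact_force: [0.7, -0.1, -0.6]
grip_width: 0.0527
```

Emit:
{"method": "play_rows", "body": {
  "increments": [
    [0, 0, 0, 0, 0, 0, 102],
    [0, 0, 0, 0, 0, 0, 107],
    [0, 0, 0, 0, 0, 0, 112],
    [0, 0, 0, 0, 0, 0, 112]
  ]
}}

```text
clock: 14.7
tcp_pos: [0.5544, -0.111, -0.0142]
orientation: [2.425, 1.996, 0.002]
contact_force: [1.0, -0.5, -1.3]
grip_width: 0.0478
```

Emit:
{"method": "play_rows", "body": {
  "increments": [
    [0, 0, 0, 0, 0, 0, 117],
    [0, 0, 0, 0, 0, 0, 122],
    [0, 0, 0, 0, 0, 0, 126],
    [0, 0, 0, 0, 0, 0, 126]
  ]
}}

```text
clock: 15.1
tcp_pos: [0.5548, -0.1111, -0.0137]
orientation: [2.425, 1.996, 0.003]
contact_force: [-0.8, 0.1, 1.4]
grip_width: 0.0431
```

Emit:
{"method": "play_rows", "body": {
  "increments": [
    [0, 0, 0, 0, 0, 0, 130],
    [0, 0, 0, 0, 0, 0, 130]
  ]
}}

```text
clock: 15.3
tcp_pos: [0.5549, -0.1111, -0.0135]
orientation: [2.424, 1.996, 0.003]
contact_force: [-0.7, 0.9, 1.5]
grip_width: 0.0422
```

Run:
```python
from h import *
f=grab_frame('wrist'); save(f,'w13'); mouth(f,.07); plan([.5535,-.110,-.015],None,n=1)
```

```text
blob [260.  30.] 8531 mouth [] top [ 0.5744 -0.0172  0.0696] cyl None
blob [255. 279.] 6711 mouth [] top [ 0.5627 -0.1088  0.0669] cyl [ 0.55720644 -0.11424348]
blob [250. 342.] 1748 mouth [(252, 344, [0.5538, -0.111], 'tool', [-0.0, -0.9])] top [ 0.5539 -0.1108  0.0697] cyl None
now [ 0.5549 -0.1111 -0.0135] yaw -11.1 tilt [ 0.002  0.    -1.   ] w 0.0422 t 15.35
[0.8, -1.6, 1.5, 0.002, -0.001, 0.0]
end [ 0.5535 -0.11   -0.015 ]
```

View pics/w13.png

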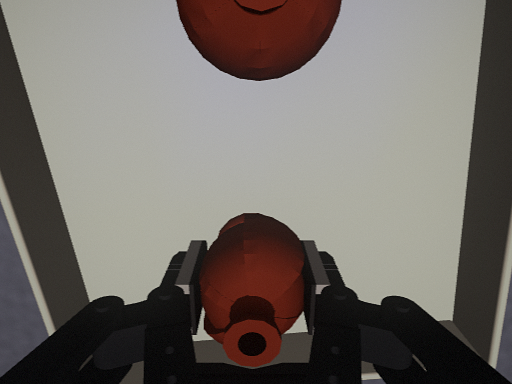

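C narrowed to 42.2 mm with the pads on its belly (mouth at (252,344)), so it is **supple**. I'll lift it and carry it to recess 1.

Emit:
{"method": "play_rows", "body": {
  "increments": [
    [0, 0, -8, 0, 0, 0, 130],
    [0, 0, -20, 0, 0, 0, 130],
    [0, 0, -30, 0, 0, 0, 130],
    [0, 0, -30, 0, 0, 0, 130],
    [0, 0, -12, 0, 0, 0, 130]
  ]
}}

```text
clock: 15.85
tcp_pos: [0.552, -0.1109, 0.088]
orientation: [-2.424, -1.994, 0.005]
contact_force: [1.0, -0.4, -1.2]
grip_width: 0.0418
```

Run:
```python
from h import *
plan([.517,-.3185,.09],np.radians(-10.4),n=5)
```

```text
now [ 0.552  -0.1109  0.088 ] yaw -11.1 tilt [-0.004  0.    -1.   ] w 0.0418 t 15.85
[-45.0, 1.0, -0.0, -0.004, 0.0, -0.012]
[-45.0, 1.0, -1.0, -0.0, 0.0, -0.0]
[-45.0, 1.0, -0.0, -0.0, 0.0, -0.0]
[-45.0, 0.0, -1.0, -0.0, 0.0, -0.0]
[-30.5, 0.7, 0.1, -0.0, 0.0, -0.0]
end [ 0.517  -0.3185  0.09  ]
```

Emit:
{"method": "play_rows", "body": {
  "increments": [
    [-45, 1, -1, -0.004, 0, -0.012, 130],
    [-45, 1, -1, 0, 0, 0, 130],
    [-45, 1, 0, 0, 0, 0, 130],
    [-40, 0, 0, 0, 0, 0, 130],
    [-25, 1, 0, 0, 0, 0, 130]
  ]
}}

```text
clock: 16.35
tcp_pos: [0.5232, -0.3068, 0.091]
orientation: [2.398, 2.029, 0.008]
contact_force: [0.2, -0.7, -0.5]
grip_width: 0.0421
```

Emit:
{"method": "play_rows", "body": {
  "increments": [
    [0, 0, 0, 0, 0, 0, 130],
    [0, 0, 0, 0, 0, 0, 130]
  ]
}}

```text
clock: 16.55
tcp_pos: [0.5206, -0.3116, 0.0904]
orientation: [2.405, 2.02, 0.004]
contact_force: [-0.3, 0.6, -0.5]
grip_width: 0.042
```

Run:
```python
from h import *
f=grab_frame('wrist'); save(f,'w14'); mouth(f,r.get_obs()['tcp_pos'][2]+.0175+.066); holes(f)
plan([.517,-.3185,.03],np.radians(-10.4),n=5,step=15)
```

```text
blob [133. 206.] 4530 mouth [(115, 228, [0.489, -0.2653], 'tool', [40.3, -38.9])] top None cyl None
blob [252. 284.] 11934 mouth [(252, 343, [0.5195, -0.3113], 'tool', [0.2, -0.8])] top [ 0.5199 -0.3097  0.1728] cyl [ 0.52282985 -0.31444141]
hole px [350. 193.] floor ctr [ 0.5946 -0.3346] R 0.0193 sd 0.0005 z14 ctr [ 0.5928 -0.331 ]
hole px [243. 318.] floor ctr [ 0.4887 -0.4413] R 0.0259 sd 0.0094 z14 ctr [ 0.4906 -0.4303]
now [ 0.5205 -0.3116  0.0905] yaw -9.9 tilt [ 0.002  0.    -1.   ] w 0.0417 t 16.6
[-2.0, -1.0, 15.0, 0.002, -0.001, 0.008]
[-2.0, -0.0, 15.0, 0.0, 0.0, -0.0]
[-1.7, -0.6, 14.9, 0.0, 0.0, -0.0]
[-1.6, -0.7, 14.9, 0.0, 0.0, -0.0]
[-0.1, 0.0, 0.7, 0.0, 0.0, -0.0]
end [ 0.517  -0.3185  0.03  ]
```

View pics/w14.png

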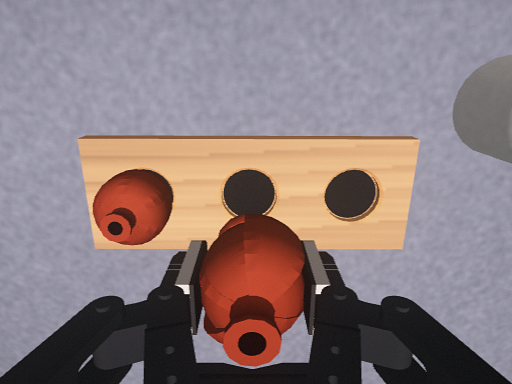

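Held bulb C has its mouth at (252,343), A is at (115,228), and recess 1 is at (249,193). I'll go down in small steps.

Emit:
{"method": "play_rows", "body": {
  "increments": [
    [-5, -2, 10, 0.002, 0, 0.008, 130],
    [-2, -1, 15, 0, 0, 0, 130],
    [0, 0, 15, 0, 0, 0, 130],
    [0, 0, 15, 0, 0, 0, 130],
    [0, 0, 5, 0, 0, 0, 130]
  ]
}}

```text
clock: 17.1
tcp_pos: [0.5174, -0.3122, 0.0242]
orientation: [-2.404, -2.017, -0.003]
contact_force: [-0.8, 0.4, -1.0]
grip_width: 0.0419
```

Emit:
{"method": "play_rows", "body": {
  "increments": [
    [0, 0, 0, 0, 0, 0, 130]
  ]
}}

```text
clock: 17.2
tcp_pos: [0.5167, -0.3114, 0.0226]
orientation: [-2.402, -2.016, -0.002]
contact_force: [-0.7, -0.5, -0.7]
grip_width: 0.042
```

Run:
```python
from h import *
plan([.517,-.3192,.005],np.radians(-10.4),n=3,step=15)
f=grab_frame('wrist'); save(f,'w15'); mouth(f,r.get_obs()['tcp_pos'][2]+.0175+.066)
```

```text
now [ 0.5167 -0.3114  0.0226] yaw -10.0 tilt [-0.003  0.005 -1.   ] w 0.042 t 17.2
[-6.0, 1.3, 13.7, -0.004, -0.005, 0.007]
[-1.6, 0.4, 3.9, 0.0, 0.0, 0.0]
[-0.0, -0.0, -0.0, 0.0, 0.0, 0.0]
end [ 0.517  -0.3192  0.005 ]
blob [ 94. 254.] 9395 mouth [(62, 296, [0.4632, -0.2842], 'tool', [17.9, -57.8])] top [ 0.4677 -0.2917  0.0997] cyl [ 0.44790658 -0.32636356]
blob [252. 284.] 11954 mouth [(252, 343, [0.5161, -0.3113], 'tool', [0.4, -1.0])] top [ 0.5165 -0.31    0.105 ] cyl [ 0.51910229 -0.31450818]
```

Emit:
{"method": "play_rows", "body": {
  "increments": [
    [-5, 0, 2, -0.004, -0.005, 0.007, 130],
    [-3, 1, 6, 0, 0, 0, 130],
    [0, 0, 7, 0, 0, 0, 130],
    [0, 0, 4, 0, 0, 0, 130],
    [0, 0, 0, 0, 0, 0, 130]
  ]
}}

```text
clock: 17.75
tcp_pos: [0.5176, -0.3215, 0.0039]
orientation: [2.411, 2.007, 0.002]
contact_force: [0.0, -0.0, -1.4]
grip_width: 0.042
```

Run:
```python
from h import *
plan([.517,-.3192,-.011],np.radians(-10.4),n=3,step=15)
f=grab_frame('wrist'); save(f,'w16'); mouth(f,r.get_obs()['tcp_pos'][2]+.0175+.066);holes(f)
```

```text
now [ 0.5176 -0.3215  0.0039] yaw -10.5 tilt [ 0.003 -0.003 -1.   ] w 0.042 t 17.75
[2.1, -1.0, 14.8, 0.004, 0.002, -0.001]
[0.0, -0.1, 0.1, -0.0, -0.0, 0.0]
[0.0, 0.0, -0.0, -0.0, -0.0, 0.0]
end [ 0.5169 -0.3192 -0.011 ]
blob [ 65. 260.] 12898 mouth [(23, 309, [0.451, -0.2951], 'tool', [13.7, -70.0])] top [ 0.4663 -0.3007  0.0839] cyl [ 0.42975819 -0.31054087]
blob [252. 284.] 11954 mouth [(252, 343, [0.5164, -0.3207], 'tool', [0.4, -1.0])] top [ 0.5168 -0.3193  0.0863] cyl [ 0.5196298  -0.32411232]
hole px [399. 228.] floor ctr [ 0.595  -0.3349] R 0.0193 sd 0.0007 z14 ctr [ 0.592  -0.3299]
hole px [242. 317.] floor ctr [ 0.5003 -0.3794] R 0.017 sd 0.0062 z14 ctr [ 0.5021 -0.37  ]
```

View pics/w16.png

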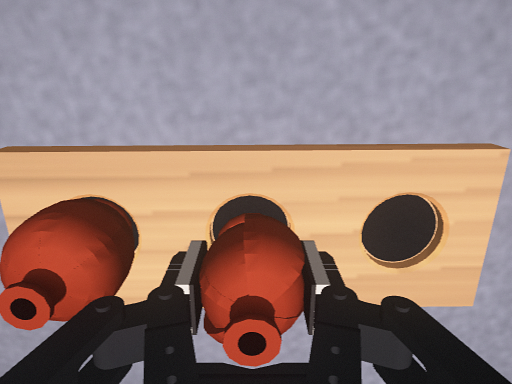

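C is at (0.5164, −0.3207), about 1 mm from the recess, and A is standing clear on the left. I'll lower it.

Emit:
{"method": "play_rows", "body": {
  "increments": [
    [1.5, -1, 4, 0.003, 0.002, 0, 130],
    [0, 0, 5, 0, 0, 0, 130],
    [0, 0, 5, 0, 0, 0, 130],
    [0, 0, 2, 0, 0, 0, 130],
    [0, 0, 0, 0, 0, 0, 130]
  ]
}}

```text
clock: 18.3
tcp_pos: [0.5178, -0.3199, -0.0123]
orientation: [2.413, 2.009, 0.003]
contact_force: [-0.1, 0.4, 1.5]
grip_width: 0.0418
```

Run:
```python
from h import *
plan([.517,-.3192,-.0115],np.radians(-10.4),n=1,step=15); print(r.get_obs()['contact_force'])
```

```text
now [ 0.5178 -0.3199 -0.0123] yaw -10.4 tilt [ 0.002 -0.    -1.   ] w 0.0418 t 18.3
[0.5, -0.9, -0.8, 0.002, -0.0, -0.0]
end [ 0.517  -0.3192 -0.0115]
[-0.10787153  0.43942096  1.47565606]
```

It is seated. I'll release with limited opening because A is close by, then rise.

Emit:
{"method": "play_rows", "body": {
  "increments": [
    [0, 0, 0, 0, 0, 0, 105],
    [0, 0, 0, 0, 0, 0, 80],
    [0, 0, 0, 0, 0, 0, 73],
    [0, 0, -8, 0, 0, 0, 73],
    [0, 0, -20, 0, 0, 0, 73]
  ]
}}

```text
clock: 18.8
tcp_pos: [0.516, -0.3188, 0.0144]
orientation: [-2.412, -2.009, 0.001]
contact_force: [-0.6, 0.1, 0.2]
grip_width: 0.0611
```

Emit:
{"method": "play_rows", "body": {
  "increments": [
    [0, 0, -30, 0, 0, 0, 73],
    [0, 0, -40, 0, 0, 0, 40],
    [0, 0, -30, 0, 0, 0, 0],
    [0, 0, 0, 0, 0, 0, 0]
  ]
}}

```text
clock: 19.2
tcp_pos: [0.5168, -0.3201, 0.122]
orientation: [2.415, 2.009, 0.001]
contact_force: [0.2, 0.0, -0.3]
grip_width: 0.0856
```

Run:
```python
from h import *
f=grab_frame('wrist'); save(f,'w17'); mouth(f,.072); holes(f)
plan([.577,-.010,.08],np.radians(-11),n=8)
```

```text
blob [148. 181.] 3506 mouth [(134, 197, [0.4363, -0.305], 'tool', [-0.4, -81.0])] top [ 0.4373 -0.3045  0.0713] cyl [ 0.43606667 -0.30557654]
blob [253. 181.] 3301 mouth [(253, 197, [0.5167, -0.3198], 'tool', [-0.4, 0.8])] top [ 0.5173 -0.3193  0.0716] cyl [ 0.51708938 -0.32065197]
hole px [344. 171.] floor ctr [ 0.5945 -0.3345] R 0.0194 sd 0.0005 z14 ctr [ 0.5928 -0.3314]
now [ 0.516  -0.3194  0.1203] yaw -10.5 tilt [-0.001  0.001 -1.   ] w 0.0857 t 19.25
[45.0, 1.0, 6.0, -0.001, -0.001, 0.009]
[45.0, 0.0, 6.0, 0.0, 0.0, 0.0]
[45.0, 0.0, 6.0, 0.0, 0.0, 0.0]
[45.0, 0.0, 6.0, 0.0, 0.0, 0.0]
[45.0, 0.0, 5.0, 0.0, 0.0, 0.0]
[45.0, 0.0, 6.0, 0.0, 0.0, 0.0]
[45.0, 0.0, 5.0, 0.0, 0.0, 0.0]
[0.3, 0.3, 0.3, 0.0, 0.0, 0.0]
end [ 0.577 -0.01   0.08 ]
```

View pics/w17.png

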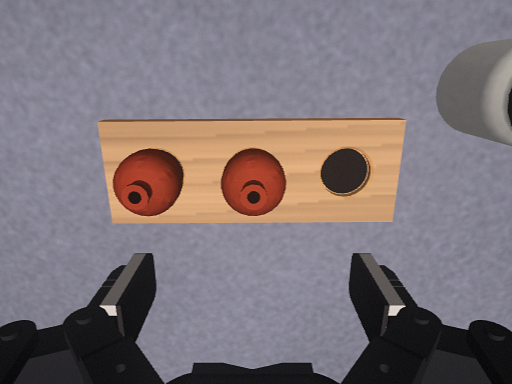

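A (134,197) and C (253,197) both stand upright, tops at 71.3 and 71.6 mm. Next is bulb B.

Emit:
{"method": "play_rows", "body": {
  "increments": [
    [45, 1, 4, 0, 0, 0.009, 0],
    [45, 0, 5, 0, 0, 0, 0],
    [45, 0, 5, 0, 0, 0, 0],
    [45, 0, 5, 0, 0, 0, 0],
    [45, 0, 5, 0, 0, 0, 0]
  ]
}}

```text
clock: 19.75
tcp_pos: [0.5575, -0.1014, 0.0939]
orientation: [2.44, 1.977, -0.007]
contact_force: [0.7, -0.2, -0.2]
grip_width: 0.085
```

Emit:
{"method": "play_rows", "body": {
  "increments": [
    [45, 0, 5, 0, 0, 0, 0],
    [30, 0, 5, 0, 0, 0, 0],
    [0, 0, 0, 0, 0, 0, 0],
    [0, 0, 0, 0, 0, 0, 0]
  ]
}}

```text
clock: 20.15
tcp_pos: [0.5705, -0.0151, 0.0782]
orientation: [-2.424, -1.99, 0.014]
contact_force: [-0.0, 0.1, 0.2]
grip_width: 0.0853
```

Run:
```python
from h import *
f=grab_frame('wrist'); save(f,'w18'); mouth(f,.07)
plan([.5775,-.009,.03],np.radians(-11),n=4,step=20)
```

```text
blob [261. 193.] 4108 mouth [(261, 212, [0.5758, -0.0094], 'tool', [6.4, 4.3]), (260, 195, [0.5773, 0.0006], 'tool', [16.5, 3.8])] top [ 0.5761 -0.0091  0.0696] cyl [ 0.5759972  -0.01041064]
now [ 0.5704 -0.0148  0.0782] yaw -11.2 tilt [-0.011 -0.001 -1.   ] w 0.0857 t 20.2
[3.0, 3.0, 20.0, -0.011, 0.003, -0.004]
[2.9, 2.1, 19.7, 0.0, -0.0, -0.0]
[1.3, 0.9, 8.4, 0.0, -0.0, -0.0]
[-0.0, 0.0, 0.0, 0.0, -0.0, -0.0]
end [ 0.5775 -0.009   0.03  ]
```

View pics/w18.png

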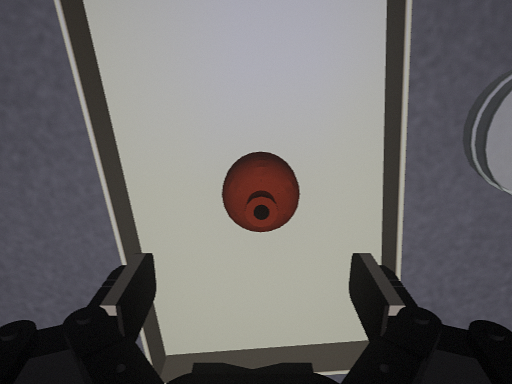

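B stands upright with its mouth at (261,212), measured (0.576, −0.0095).

Emit:
{"method": "play_rows", "body": {
  "increments": [
    [4, 4, 10, -0.011, 0.003, -0.004, 0],
    [2, 2, 15, 0, 0, 0, 0],
    [1, 0, 18, 0, 0, 0, 0],
    [0, 0, 12, 0, 0, 0, 0],
    [0, 0, 0, 0, 0, 0, 0]
  ]
}}

```text
clock: 20.7
tcp_pos: [0.5769, -0.0149, 0.018]
orientation: [2.431, 1.987, -0.001]
contact_force: [1.0, -0.4, 0.0]
grip_width: 0.0858
```

Run:
```python
from h import *
plan([.577,-.0087,-.015],np.radians(-11),n=3,step=12)
```

```text
now [ 0.5769 -0.0149  0.018 ] yaw -11.5 tilt [ 0.001 -0.002 -1.   ] w 0.0858 t 20.7
[2.2, -0.4, 11.8, 0.001, 0.002, -0.008]
[2.2, -0.4, 11.8, 0.0, -0.0, -0.0]
[1.7, -0.4, 9.4, 0.0, -0.0, -0.0]
end [ 0.577  -0.0087 -0.015 ]
```

Emit:
{"method": "play_rows", "body": {
  "increments": [
    [4, 0, 5, 0, 0.002, -0.008, 0],
    [2, 0, 8, 0, 0, 0, 0],
    [1, 0, 8, 0, 0, 0, 0],
    [0, 0, 6, 0, 0, 0, 0],
    [0, 0, 0, 0, 0, 0, 0]
  ]
}}

```text
clock: 21.2
tcp_pos: [0.5792, -0.0086, -0.0108]
orientation: [2.424, 1.996, 0.003]
contact_force: [-0.2, 0.4, -0.3]
grip_width: 0.0854
```

Run:
```python
from h import *
plan([.577,-.0087,-.015],np.radians(-11),n=1,step=12)
f=grab_frame('wrist'); save(f,'w19'); mouth(f,.07)
```

```text
now [ 0.5792 -0.0086 -0.0108] yaw -11.1 tilt [ 0.002 -0.    -1.   ] w 0.0854 t 21.2
[-0.5, -2.1, 4.2, 0.002, -0.0, -0.001]
end [ 0.577  -0.0087 -0.015 ]
blob [247. 290.] 9978 mouth [(246, 340, [0.5759, -0.0091], 'tool', [-1.1, -3.1]), (246, 309, [0.5786, 0.0027], 'tool', [11.0, -2.8])] top [ 0.576  -0.009   0.0696] cyl [ 0.57561362 -0.01043058]
```

Emit:
{"method": "play_rows", "body": {
  "increments": [
    [-0.5, -2, 4, 0.002, 0, 0, 30],
    [0, 0, 0, 0, 0, 0, 60],
    [0, 0, 0, 0, 0, 0, 80],
    [0, 0, 0, 0, 0, 0, 90],
    [0, 0, 0, 0, 0, 0, 97]
  ],
  "force": 20
}}

```text
clock: 21.75
tcp_pos: [0.5778, -0.0088, -0.0138]
orientation: [2.425, 1.996, 0.003]
contact_force: [-0.5, 1.2, 1.1]
grip_width: 0.053
```

Emit:
{"method": "play_rows", "body": {
  "increments": [
    [0, 0, 0, 0, 0, 0, 102],
    [0, 0, 0, 0, 0, 0, 107],
    [0, 0, 0, 0, 0, 0, 112],
    [0, 0, 0, 0, 0, 0, 112]
  ]
}}

```text
clock: 22.15
tcp_pos: [0.5781, -0.0089, -0.0134]
orientation: [2.425, 1.996, 0.004]
contact_force: [0.3, -0.0, -0.1]
grip_width: 0.0478
```

Emit:
{"method": "play_rows", "body": {
  "increments": [
    [0, 0, 0, 0, 0, 0, 115],
    [0, 0, 0, 0, 0, 0, 118],
    [0, 0, 0, 0, 0, 0, 121],
    [0, 0, 0, 0, 0, 0, 121]
  ]
}}

```text
clock: 22.55
tcp_pos: [0.5783, -0.0089, -0.0131]
orientation: [2.425, 1.995, 0.005]
contact_force: [-0.3, 0.8, 1.5]
grip_width: 0.0445
```

Emit:
{"method": "play_rows", "body": {
  "increments": [
    [0, 0, 0, 0, 0, 0, 124],
    [0, 0, 0, 0, 0, 0, 127],
    [0, 0, 0, 0, 0, 0, 130],
    [0, 0, 0, 0, 0, 0, 130]
  ]
}}

```text
clock: 22.95
tcp_pos: [0.5783, -0.0089, -0.0128]
orientation: [2.425, 1.996, 0.005]
contact_force: [-0.9, -0.0, 2.2]
grip_width: 0.0417
```

Run:
```python
from h import *
f=grab_frame('wrist'); save(f,'w20'); mouth(f,.07); o=r.get_obs(); print(o['grip_width'],o['tcp_pos'])
```

```text
blob [252. 277.] 7057 mouth [] top [ 0.5853 -0.0054  0.0669] cyl [ 0.5765356  -0.01052027]
blob [251. 340.] 1947 mouth [(251, 344, [0.5768, -0.0093], 'tool', [-0.6, -1.2])] top [ 0.5769 -0.0091  0.0697] cyl None
0.04231040227237971 [ 0.57826918 -0.00889335 -0.01284643]
```

View pics/w20.png

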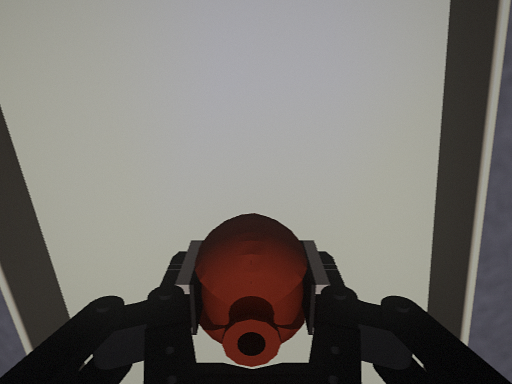

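B narrowed to 41.7–42.3 mm with the pads on its belly (mouth at (251,344)), so it is **supple** too. It goes to recess 2; I'll watch for the jar.

Emit:
{"method": "play_rows", "body": {
  "increments": [
    [0, 0, -8, 0, 0, 0, 130],
    [0, 0, -20, 0, 0, 0, 130],
    [0, 0, -30, 0, 0, 0, 130],
    [0, 0, -30, 0, 0, 0, 130],
    [0, 0, -12, 0, 0, 0, 130]
  ]
}}

```text
clock: 23.5
tcp_pos: [0.5758, -0.0092, 0.0887]
orientation: [-2.425, -1.995, 0.004]
contact_force: [0.6, -0.5, -0.6]
grip_width: 0.0421
```

Run:
```python
from h import *
plan([.592,-.31,.09],np.radians(-10.4),n=8)
```

```text
now [ 0.5758 -0.0092  0.0887] yaw -11.1 tilt [-0.003 -0.    -1.   ] w 0.0421 t 23.5
[-44.0, 11.0, -0.0, -0.002, 0.001, -0.013]
[-44.0, 10.0, -0.0, -0.0, -0.0, 0.0]
[-44.0, 11.0, -0.0, -0.0, -0.0, 0.0]
[-44.0, 11.0, -0.0, -0.0, -0.0, 0.0]
[-44.0, 10.0, -0.0, -0.0, -0.0, 0.0]
[-44.0, 11.0, -1.0, -0.0, -0.0, 0.0]
[-28.8, 6.7, -0.3, -0.0, -0.0, 0.0]
[0.0, -0.0, -0.0, -0.0, -0.0, 0.0]
end [ 0.592 -0.31   0.09 ]
```

Emit:
{"method": "play_rows", "body": {
  "increments": [
    [-44, 11, -1, -0.002, 0, -0.013, 130],
    [-44, 10, -1, 0, 0, 0, 130],
    [-44, 11, 0, 0, 0, 0, 130],
    [-44, 11, 0, 0, 0, 0, 130],
    [-40, 10, 0, 0, 0, 0, 130]
  ]
}}

```text
clock: 24.0
tcp_pos: [0.5935, -0.2263, 0.0911]
orientation: [-2.392, -2.034, -0.009]
contact_force: [0.4, -0.2, -1.4]
grip_width: 0.0419
```

Run:
```python
from h import *
plan([.594,-.325,.09],np.radians(-10.4),n=5,step=30)
```

```text
now [ 0.5935 -0.2263  0.0911] yaw -9.2 tilt [ 0.003  0.005 -1.   ] w 0.0419 t 24.0
[-30.0, 5.0, 0.0, 0.002, -0.005, 0.02]
[-29.0, 6.0, 0.0, 0.0, -0.001, 0.0]
[-29.5, 5.2, 0.7, 0.0, 0.0, 0.0]
[-8.6, 1.4, 0.2, 0.0, 0.0, 0.0]
[-0.0, 0.0, 0.0, 0.0, 0.0, 0.0]
end [ 0.594 -0.325  0.09 ]
```

Emit:
{"method": "play_rows", "body": {
  "increments": [
    [-30, 5, 0, 0.002, -0.005, 0.02, 130],
    [-29, 6, 0, 0, 0, 0, 130],
    [-25, 5, 0, 0, 0, 0, 130],
    [-8, 1, 0, 0, 0, 0, 130],
    [0, 0, 0, 0, 0, 0, 130]
  ]
}}

```text
clock: 24.5
tcp_pos: [0.59, -0.3314, 0.0883]
orientation: [2.424, 1.998, -0.007]
contact_force: [-0.3, 0.6, -1.6]
grip_width: 0.0419
```

Emit:
{"method": "play_rows", "body": {
  "increments": [
    [0, 0, 0, 0, 0, 0, 130]
  ]
}}

```text
clock: 24.6
tcp_pos: [0.59, -0.3301, 0.0878]
orientation: [-2.423, -1.998, 0.007]
contact_force: [0.3, 1.2, -0.3]
grip_width: 0.0417
```

Run:
```python
from h import *
plan([.596,-.3335,.03],np.radians(-10.4),n=5,step=15)
f=grab_frame('wrist'); save(f,'w21'); mouth(f,r.get_obs()['tcp_pos'][2]+.0168+.066); holes(f)
```

```text
now [ 0.59   -0.3301  0.0878] yaw -11.0 tilt [-0.004 -0.002 -1.   ] w 0.0417 t 24.6
[-1.0, 2.0, 15.0, -0.004, 0.002, -0.01]
[-0.0, 2.0, 15.0, 0.0, 0.0, 0.0]
[-0.6, 1.4, 14.9, 0.0, 0.0, 0.0]
[-0.6, 1.2, 12.9, 0.0, 0.0, 0.0]
[0.0, -0.0, -0.0, 0.0, 0.0, 0.0]
end [ 0.596  -0.3335  0.03  ]
blob [ 35. 202.] 4862 mouth [] top None cyl None
blob [147. 201.] 4571 mouth [(130, 223, [0.564, -0.2827], 'tool', [41.0, -34.8])] top None cyl None
blob [252. 284.] 12636 mouth [(252, 343, [0.5894, -0.3302], 'tool', [-0.9, -0.9])] top [ 0.5898 -0.3286  0.1694] cyl [ 0.5894201  -0.33126582]
hole px [260. 186.] floor ctr [ 0.5944 -0.3343] R 0.0195 sd 0.0004 z14 ctr [ 0.5948 -0.3312]
hole px [-23. 229.] floor ctr [ 0.4228 -0.3105] R 0.0257 sd 0.0117 z14 ctr [ 0.3687 -0.3235]
```

View pics/w21.png

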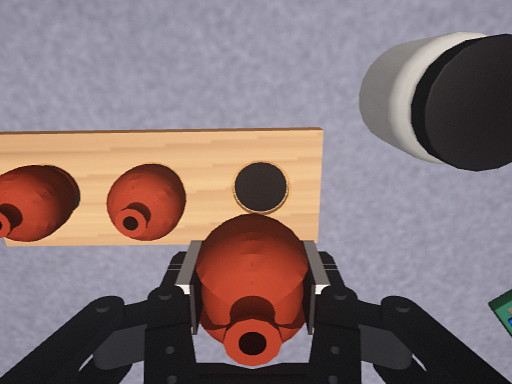

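B is held with its mouth at (252,343). Recess 2 is free at (260,186), and the jar at (430,110) is clear.

Emit:
{"method": "play_rows", "body": {
  "increments": [
    [-1, 4, 10, -0.004, 0.002, -0.01, 130],
    [-1, 2, 15, 0, 0, 0, 130],
    [0, 0, 15, 0, 0, 0, 130],
    [0, 0, 15, 0, 0, 0, 130],
    [0, 0, 3, 0, 0, 0, 130]
  ]
}}

```text
clock: 25.15
tcp_pos: [0.5977, -0.3263, 0.0237]
orientation: [-2.403, -2.02, -0.004]
contact_force: [-1.1, 0.2, -1.1]
grip_width: 0.042
```

Emit:
{"method": "play_rows", "body": {
  "increments": [
    [0, 0, 0, 0, 0, 0, 130]
  ]
}}

```text
clock: 25.25
tcp_pos: [0.597, -0.3258, 0.0223]
orientation: [-2.401, -2.019, -0.002]
contact_force: [-0.2, 0.2, -1.2]
grip_width: 0.0423
```

Run:
```python
from h import *
plan([.5957,-.333,.005],np.radians(-10.4),n=3,step=12)
```

```text
now [ 0.597  -0.3258  0.0223] yaw -9.9 tilt [-0.002  0.004 -1.   ] w 0.0423 t 25.25
[-4.7, -0.0, 11.0, -0.002, -0.004, 0.009]
[-2.6, -0.0, 6.3, -0.0, 0.0, -0.0]
[-0.0, -0.0, -0.0, -0.0, 0.0, -0.0]
end [ 0.5957 -0.333   0.005 ]
```

Emit:
{"method": "play_rows", "body": {
  "increments": [
    [-4, 0, 2, -0.002, -0.004, 0.009, 130],
    [-2, 0, 6, 0, 0, 0, 130],
    [0, 0, 6, 0, 0, 0, 130],
    [0, 0, 3, 0, 0, 0, 130],
    [0, 0, 0, 0, 0, 0, 130]
  ]
}}

```text
clock: 25.75
tcp_pos: [0.5963, -0.3334, 0.005]
orientation: [2.414, 2.007, -0.0]
contact_force: [-0.3, 0.0, -0.7]
grip_width: 0.0419
```

Run:
```python
from h import *
plan([.5957,-.333,-.01],np.radians(-10.4),n=2,step=12)
f=grab_frame('wrist'); save(f,'w22'); mouth(f,r.get_obs()['tcp_pos'][2]+.0168+.066)
```

```text
now [ 0.5963 -0.3334  0.005 ] yaw -10.5 tilt [ 0.001 -0.002 -1.   ] w 0.0419 t 25.75
[0.3, -0.6, 12.0, 0.002, 0.001, -0.002]
[0.0, -0.1, 3.0, -0.0, 0.0, 0.0]
end [ 0.5957 -0.333  -0.01  ]
blob [ 72. 262.] 12146 mouth [(32, 312, [0.5315, -0.3093], 'tool', [11.8, -68.0])] top [ 0.5471 -0.3127  0.0834] cyl [ 0.51126175 -0.32629082]
blob [252. 284.] 12661 mouth [(252, 343, [0.5953, -0.3333], 'tool', [-0.2, -0.9])] top [ 0.5957 -0.3319  0.0866] cyl [ 0.59544246 -0.33458419]
```

View pics/w22.png

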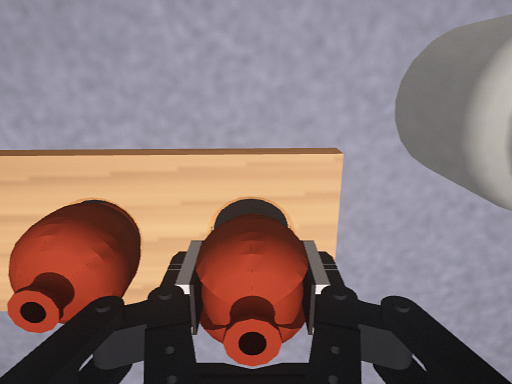

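It is within 1 mm of recess 2, and the mouth at (252,343) lines up with the hole. I'll lower and release.

Emit:
{"method": "play_rows", "body": {
  "increments": [
    [0, 0, 5, 0.001, 0, 0, 130],
    [0, 0, 5, 0, 0, 0, 130],
    [0, 0, 4, 0, 0, 0, 130],
    [0, 0, 2, 0, 0, 0, 130],
    [0, 0, 0, 0, 0, 0, 130]
  ]
}}

```text
clock: 26.3
tcp_pos: [0.5972, -0.3337, -0.0114]
orientation: [2.413, 2.007, 0.0]
contact_force: [-1.1, 0.3, 0.9]
grip_width: 0.0422
```

Run:
```python
from h import *
plan([.5957,-.333,-.0108],np.radians(-10.4),n=1,step=12);print(r.get_obs()['contact_force'])
```

```text
now [ 0.5972 -0.3337 -0.0114] yaw -10.5 tilt [ 0.002 -0.002 -1.   ] w 0.0422 t 26.3
[0.4, -1.6, -0.6, 0.002, 0.002, -0.002]
end [ 0.5957 -0.333  -0.0108]
[-1.07185575  0.31188729  0.87712859]
```

Emit:
{"method": "play_rows", "body": {
  "increments": [
    [0, -1, 0, 0, 0, 0, 105],
    [0, 0, 0, 0, 0, 0, 80],
    [0, 0, 0, 0, 0, 0, 73],
    [0, 0, -8, 0, 0, 0, 73],
    [0, 0, -20, 0, 0, 0, 73]
  ]
}}

```text
clock: 26.8
tcp_pos: [0.5943, -0.3323, 0.0153]
orientation: [-2.414, -2.008, 0.003]
contact_force: [0.4, 0.7, -0.1]
grip_width: 0.0611
```

Emit:
{"method": "play_rows", "body": {
  "increments": [
    [0, 0, -30, 0, 0, 0, 73],
    [0, 0, -40, 0, 0, 0, 60],
    [0, 0, -30, 0, 0, 0, 40],
    [0, 0, -20, 0, 0, 0, 0],
    [0, 0, 0, 0, 0, 0, 0]
  ]
}}

```text
clock: 27.3
tcp_pos: [0.5956, -0.3337, 0.1455]
orientation: [2.413, 2.006, 0.001]
contact_force: [0.7, 0.6, -0.2]
grip_width: 0.0858
```

Run:
```python
from h import *
f=grab_frame('wrist'); save(f,'w23'); mouth(f,.072)
g=grab_frame('side'); save(g,'s23'); h=grab_frame('scene'); save(h,'sc23'); o=r.get_obs(); print(o['clock'],o['grip_width'],o['contact_force'])
```

```text
blob [252. 174.] 2785 mouth [(252, 187, [0.5948, -0.334], 'tool', [-0.8, -0.1])] top [ 0.5953 -0.3335  0.0716] cyl [ 0.59516198 -0.33481276]
blob [ 62. 174.] 3391 mouth [(38, 188, [0.4363, -0.305], 'tool', [-1.3, -161.3]), (51, 184, [0.4469, -0.3042], 'tool', [1.5, -151.0])] top [ 0.4375 -0.3047  0.0713] cyl [ 0.43596797 -0.30536418]
blob [158. 174.] 2950 mouth [(147, 187, [0.5169, -0.3198], 'tool', [-1.1, -79.3])] top [ 0.5179 -0.3194  0.0715] cyl [ 0.51668647 -0.32037231]
27.45 0.08544786183593547 [ 0.31706962  0.38953589 -0.62819573]
```

View pics/w23.png

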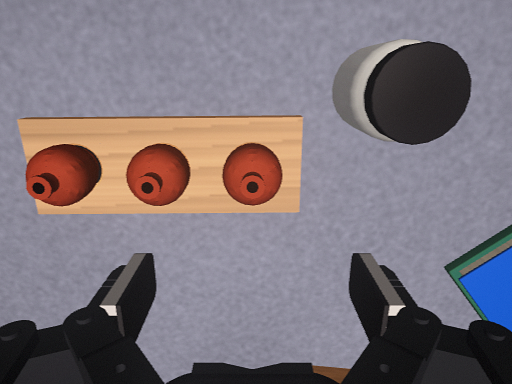

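View pics/s23.png

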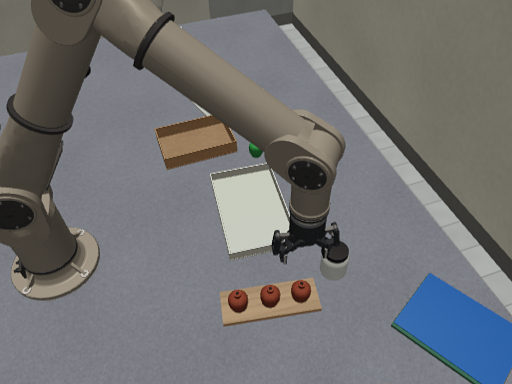

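All three bulbs stand upright in the rack, at (38,188), (147,187) and (252,187) in the wrist view. Their tops are at 71.3–71.6 mm and the mouths are within 1–2 mm of the recess centres. The tray is empty, the gripper is open and clear, and the jar is still in place at (336,260) in the side view. Handing in.

```bash
python3 -c "
from h import *
print(r.hand_in())"
```

```text
the job is handed in; nothing more can be done
None
```

All three bulbs turned out supple, so I stood each one in its own rack recess; nothing went into the discard box. I handed the job in at about 27.5 s of the 69 s, and no verdict was reported.

- **Squeeze check:** with the grip at its 20 N minimum and the fingers on the belly, each bulb narrowed from 50–52 mm to about 42 mm. A hard bulb would have stopped at 46 mm or more.
- **Last checks:** all three are upright, with their tops 71.3–71.6 mm above the bench (72 mm if fully down) and their centres within about 2 mm of the recess centres. The tray is empty, and the gripper is open and clear. The jar is in place in the last pictures. I did not re-measure the dropper bottle or the dishes, but I never moved near them.
- **What disagreed:** all three cameras showed the fingertips about 32–40 mm behind the reported TCP, depending on the opening. My first squeeze therefore closed around a neck without touching it, and its "supple" reading was void. I noticed when the bulb did not lift, corrected the height and squeezed it again before deciding.
- **Arm accuracy:** after fast moves the arm ended up to about 12 mm off sideways, so I corrected the position before each grasp and each placing.

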